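# Free the trough cover from under the sample cases and close the rinse trough

### The arm

A 7-joint arm with a two-finger parallel gripper is mounted at the origin on the work surface. World frame = base frame: x ahead of the robot, y to its left, z up, the work surface at z = 0. Lengths are in m, angles in degrees, forces in N, time in s.
With the tool pointing down it reaches from about 0.425 to 0.875 m from the base axis. Payload 4.7 kg.
Tool frame: the origin (TCP) lies between the finger pads; the fingertips stand 25 mm ahead of it and the grasp point (between the pads) lies 6 mm ahead of it (env.tip_reach is the distance from the TCP to the fingertips, in m); z points along the fingers, y is the direction in which the jaws open and shut (so a half turn about z gives the same grasp; the last joint's range is limited). The gripper opens to 87 mm and grips with 3 to 60 N. Pads are 19 mm wide; open, the fingers measure 117 mm over their backs; the gripper's body (75 mm by 190 mm) begins 51 mm behind the grasp point.
Start: joints at [73.058, 18.392, -4.016, 83.108, 1.295, 78.541, -3.26], TCP at [0.198, -0.619, 0.209] pointing down, gripper open.
Joint ranges: [-163.93, 163.93], [-17.29, 119.83], [-79.2, 71.16], [3.27, 140.29], [-89.18, 269.18], [5.43, 117.66], [-154.24, 154.24]. Speed limits (degrees/s): [147.25, 147.25, 180, 180, 180, 180, 180].

### API

Orientations are given as [roll, pitch, yaw] about the fixed x, y, z axes, in that order (R = Rz(yaw) Ry(pitch) Rx(roll)).
In Python, from cell import env, viewer, job gives the robot as it stands.
- The arm moves only by the tool move_arm, never from a script. Its argument "steps" is a list of rows, each a list of 7 numbers: the finger opening in cm, from 0 to 8.7, then the shift along the tool's x, y, z in cm, then the turn, a rotation vector about the tool's x, y, z in rad. In form: [[fingers, tx, ty, tz, wx, wy, wz], ...]. A call has 1 to 5 rows; each row shifts and turns the commanded pose from where the row before left it, along the tool's axes as they then stand; what a row does not reach is not made up. A row lasts 1/12 s, in which the tool goes at most 41.7 mm and 7.16 degrees, less where a joint would pass 70% of its speed; a pose out of reach is approached as far as the arm can. A call is refused whole if a number of a shift passes 4.17 or a number of a turn 0.125, either way. A call with a gripper value outside its range is refused whole. The fingers move at their own pace and stop on an object; "force" is the grip in N (left out, the last holds). Time passes only in rows, so rows that do not move let the fingers close. It gives the time, the measured TCP pose, the force and the opening at its end, in the units of the state.
- env.get_obs(): the state, without advancing time (a new reading comes with each control period).
- viewer.read_camera(name): name is "scene" or "side" or "wrist"; returns a dict with "img" (480x640x3 uint8, red, green, blue), "vfov" (degrees; the focal length in pixels is half the picture's height over the tangent of half this angle, whatever the lens; pixels are square), "cx", "cy" (the principal point, pixels), "extrinsics" (4x4, takes a point from world to camera coordinates); the wrist camera has in their place "mount" (4x4, takes a point from camera to tool coordinates, whose origin is the TCP and whose axes are the flange's). Camera axes: x right, y down, z forward; pixel columns grow to the right and rows downward; lengths in m; the calibration is good to about 2 mm. The wrist camera is an equidistant fisheye: a pixel r from the principal point sees the ray r / f radians off the axis. A picture is of the moment at which its call begins: read the wrist's pose just before it. There is no depth.
- job.sign_off(): hands the job in, once; it reports no verdict.
The state is a dict: "time_s": time; "qpos": joint angles; "joint_velocities": joint speeds; "effort": joint torques, N m; "tool_pos": TCP position; "tool_rot": TCP orientation; "force": force on the tool from outside, world axes, zero at the start; "wrist_torque": the same for the moment, N m; "grip_width": finger opening in m.
Only numpy, scipy, OpenCV 4.12 (cv2) and the standard library are available. Lean on these libraries where they do the work, as an engineer would, in place of code of your own. Each camera call takes 0.05 s, during which the arm holds its last target.

### The job

The flat grey cover of the rinse trough lies under a stack of two sample cases and a jar: draw it out level along the bench, between the two stops, without lifting, taking apart or toppling the stack, until it is wholly clear, leave it flat on the bench and let go. Then take it again by its middle and lay it (do not drop it) on the open trough, flat and inside the raised rims, and let go. The stack must be left standing behind the stops, and the bottle, beaker and spatula left alone.

Things in the scene. Friction and masses are not known exactly. Their poses are not given: they have to be found in the camera images.
- cover: flat plain grey plastic plate, 200 x 50 x 10 mm (x long, y wide, z thick), 0.15 kg, loose; origin at the centre of its underside, z up. It starts flat on the bench, the stack on its rear part, its front end sticking out 80 to 90 mm past the origin plane of the stops, through the gap between them. A half turn makes no difference to it.
- stops: two fixed dark steel blocks, each 14 (x) x 22 (y) x 40 (z) mm, inner faces at y = +40 and -40 mm. Origin on the bench midway between them, in the plane of the faces that hold back the stack: blocks at x = 0 to 14 mm (4 mm foot plates, looks only, to 40), stack on the -x side. The x axis points where the cover sticks out and is to be drawn.
- case: bottom of the stack: shut blue plastic sample case, 115 (x) x 120 (y) x 45 (z) mm, about 0.3 kg, loose; origin at the centre of its underside; its front face leans on or is within 2 mm of the stops, which keep it from following the cover. When the cover is out it comes down onto the bench, rear edge first.
- small_case: shut blue plastic case, 90 x 100 x 35 mm, about 0.18 kg, standing loose on the larger case; origin at the centre of its underside.
- jar: white plastic squat screw-lid jar, 76 mm across, 50 mm high, about 0.12 kg, standing loose on the small case; origin at the centre of its underside.
- trough: fixed open stainless trough, 222 (x, its length) x 70 (y) mm; origin at the centre of its underside, on the bench. The cover rests on its ledge, 50 mm up. Rims 8 mm above the ledge bound a 210 x 60 mm seat: at both ends and 51 mm along the sides from each end. Along the middle 120 mm nothing is farther than 22 mm from the centre line: room for fingers holding the cover's middle.
- bottle: bystander: white bottle, 60 mm across, 130 mm high, standing on the bench; origin at the centre of its underside.
- beaker: bystander: open glass beaker, 80 mm across, 100 mm high; origin at the centre of its underside.
- spatula: bystander: spatula, 190 mm long, lying on the bench.
Not all that is in view belongs to the job. What is meant by the trough is not yellow, and is the larger of those in its own colour. Leave any turquoise look-alike of the jar alone.

How it is judged:
By the outcome, as a careful person would: the job done as asked, in the order asked, and still so for the second after the job is handed in, with the robot touching nothing.
It also fails if it takes over 62 s, if anything falls off the work surface, if the arm or the gripper's body presses on something with over 40 N, if the wrist force passes 120 N, or if a joint passes its speed limit or range.

## Working session

There is one attempt and no reset: what is moved stays moved. The work goes in short steps, Python scripts to look and compute and a tool call to move; the robot and the scene stay as the last step left them, time stands still between calls to the robot, and variables do not carry over. Pictures are saved under pics/ and viewed, and the job is handed in when it is done.

Besides the shell and the picture viewer there is one more tool, called in YAML: its name, and indented under it one key for each argument. move_arm: Moves the arm, as the interface text tells. Its arguments: {"type":"object","properties":{"steps":{"type":"array"},"force":{"type":"number"}},"required":["steps"]}

```bash
mkdir -p pics; ls; cat > h.py <<'E'
import numpy as np, cv2
from cell import env, viewer, job
from scipy.spatial.transform import Rotation as R
def cam(n):
    o=env.get_obs(); c=viewer.read_camera(n); return o,c
def save(n,f):
    o,c=cam(n); cv2.imwrite('pics/'+f,c['img'][:,:,::-1]); return o,c
def K(c):
    f=c['img'].shape[0]/2/np.tan(np.radians(c['vfov'])/2); return f
def proj(c,P):
    P=np.atleast_2d(P); E=np.array(c['extrinsics']); q=P@E[:3,:3].T+E[:3,3]; f=K(c)
    return np.c_[q[:,0]/q[:,2]*f+c['cx'],q[:,1]/q[:,2]*f+c['cy']]
def unproj(c,uv,z):
    E=np.array(c['extrinsics']);f=K(c);uv=np.atleast_2d(uv)
    d=np.c_[(uv[:,0]-c['cx'])/f,(uv[:,1]-c['cy'])/f,np.ones(len(uv))]@E[:3,:3]
    o=-E[:3,:3].T@E[:3,3]; return o+d*((z-o[2])/d[:,2])[:,None]
E
python3 - <<'E'
from h import *
import pickle
o=env.get_obs();print(o)
for n in ('scene','side','wrist'):
    o,c=save(n,n+'0.png'); pickle.dump((o,c),open(n+'0.pkl','wb')); print(n,{k:v for k,v in c.items() if k!='img'})
E
```

```text
pics
{'time_s': 0.0, 'qpos': array([73.05910985, 18.43812481, -4.01631859, 83.17437059,  1.29553974,
       78.54208261, -3.25965099]), 'joint_velocities': array([ 0.04953137,  0.0510373 ,  0.03594936,  0.04456847, -0.04787456,
        0.07254781,  0.04887755]), 'effort': array([ 7.71268951e-04, -4.91284561e+01, -4.03220225e-01, -3.12536144e+01,
       -6.37623598e-02,  4.37272363e-02,  1.62269348e-04]), 'tool_pos': array([ 0.19792493, -0.61852005,  0.20797692]), 'tool_rot': array([-1.79890700e+02,  6.10070103e-03,  1.77518375e+01]), 'force': array([ 0.36540918, -0.59601423,  0.08658006]), 'wrist_torque': array([ 0.03109965,  0.01276176, -0.01029039]), 'grip_width': 0.08708197671081046}
scene {'vfov': 54.075538672538954, 'cx': 327.7407878792072, 'cy': 233.8707690369404, 'extrinsics': array([[-0.52689768,  0.8499152 ,  0.00479508,  0.20195406],
       [ 0.70423279,  0.43972787, -0.55740073, -0.31443387],
       [-0.47585189, -0.2903163 , -0.83022974,  1.38990612],
       [ 0.        ,  0.        ,  0.        ,  1.        ]])}
side {'vfov': 53.79693475052902, 'cx': 317.21573263821205, 'cy': 242.4538577790255, 'extrinsics': array([[-0.88500601, -0.46547764,  0.00974338,  0.42926169],
       [-0.33951031,  0.63090322, -0.69763449,  0.20621916],
       [ 0.31858612, -0.62071869, -0.71638759,  0.97271068],
       [ 0.        ,  0.        ,  0.        ,  1.        ]])}
wrist {'vfov': 65.70646984690485, 'cx': 318.7704042096027, 'cy': 246.77867537352046, 'mount': array([[-1.55921256e-03, -9.54849201e-01, -2.97086810e-01,
         8.15980660e-02],
       [ 9.99998783e-01, -1.50177290e-03, -4.21573776e-04,
         1.35230954e-03],
       [-4.36175387e-05, -2.97087106e-01,  9.54850381e-01,
        -1.74615839e-01],
       [ 0.00000000e+00,  0.00000000e+00,  0.00000000e+00,
         1.00000000e+00]])}
```

View pics/scene0.png

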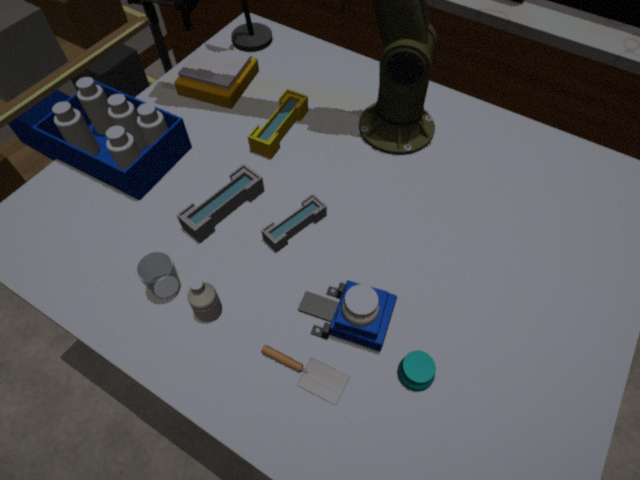

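View pics/side0.png

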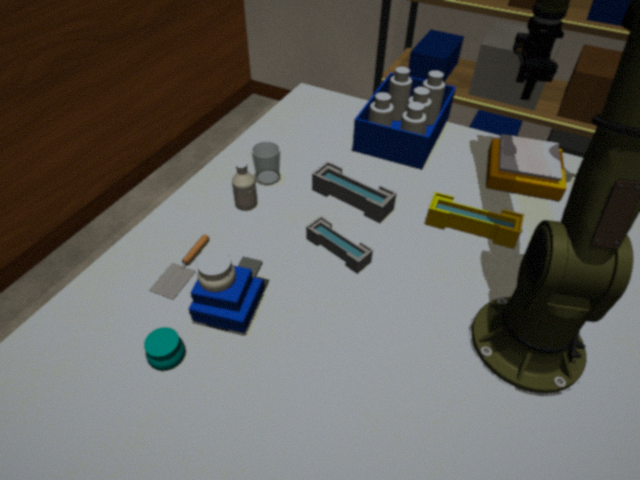

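View pics/wrist0.png

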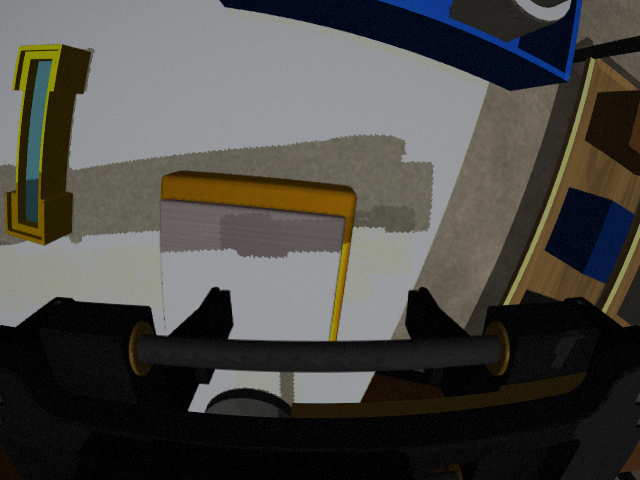

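The scene view shows the stack around (362,310), with the cover's front end at (318,306) pointing toward the trough side. The larger grey trough is at (222,202), and a smaller grey one is at (295,222). I'll zoom in to get the corners.

```bash
python3 - <<'E'
import cv2
a=cv2.imread('pics/scene0.png');b=cv2.imread('pics/side0.png')
def z(im,x0,y0,x1,y1,s,f): cv2.imwrite('pics/'+f,cv2.resize(cv2.convertScaleAbs(im[y0:y1,x0:x1],alpha=1.4),None,fx=s,fy=s,interpolation=cv2.INTER_CUBIC))
z(a,290,270,410,360,6,'z1.png'); z(a,170,155,270,245,6,'z2.png'); z(b,180,240,280,340,6,'z3.png'); z(b,300,155,400,225,8,'z4.png')
E
```

```text
(no output)
```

View pics/z1.png

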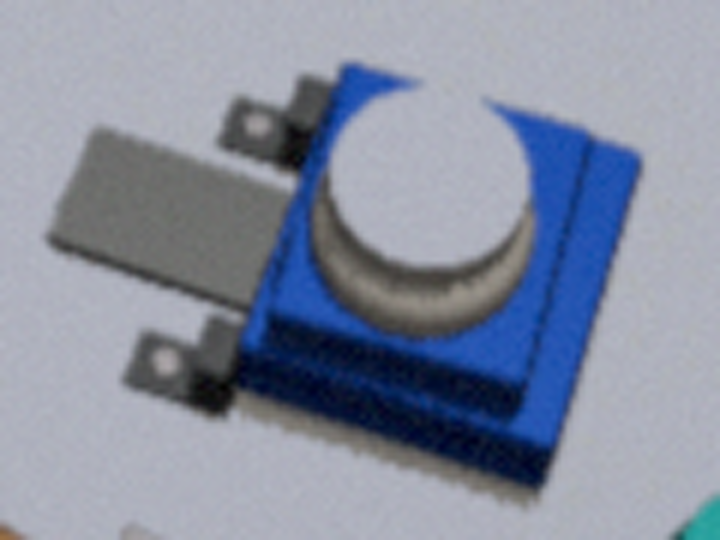

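View pics/z2.png

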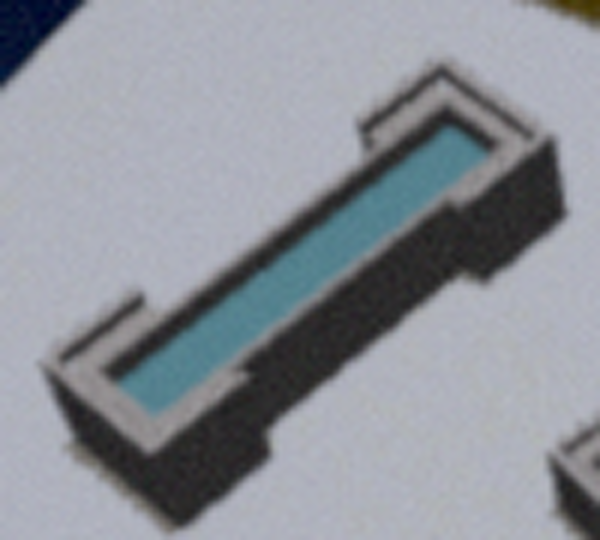

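View pics/z3.png

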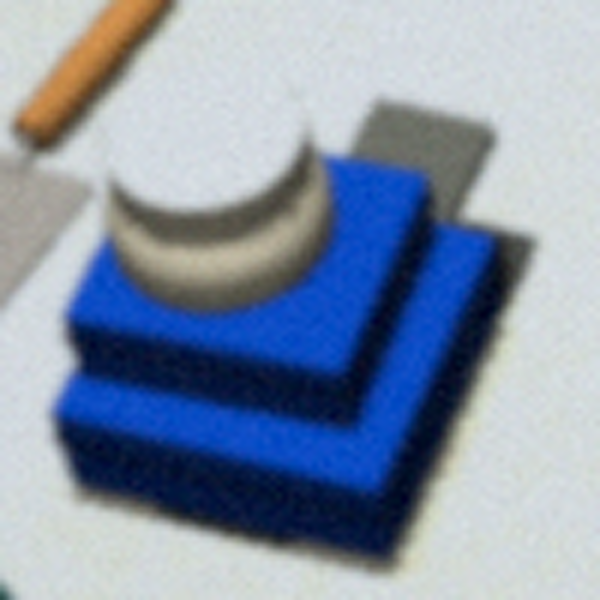

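View pics/z4.png

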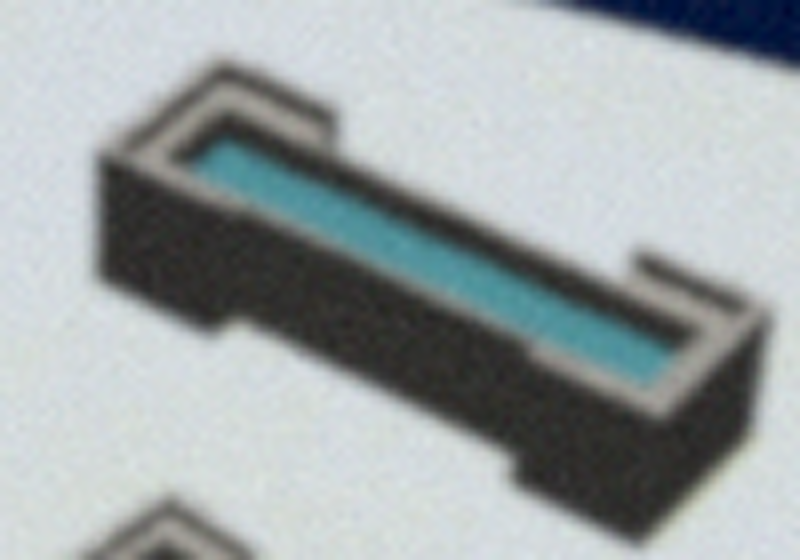

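```bash
python3 - <<'E'
from h import *
import pickle
from scipy.optimize import least_squares
cs=pickle.load(open('scene0.pkl','rb'))[1];cd=pickle.load(open('side0.pkl','rb'))[1]
np.set_printoptions(precision=4,suppress=True)
print('cover',unproj(cs,[(306.1,291),(298.5,309)],.01)[:,:2].tolist(),unproj(cd,[(243,256.7),(262.5,262.5)],.01)[:,:2].tolist())
ts=[(243.8,165.8),(262.2,178.3),(177.5,215.8),(195,230.3)];td=[(327.7,162.2),(312.5,174),(396.2,194.7),(382.1,207.1)]
print('trough s',unproj(cs,ts,.058)[:,:2].tolist());print('d',unproj(cd,td,.058)[:,:2].tolist())
print('small-jar etc: case front top corners', unproj(cs,[(290+348/6,270+65/6),(290+243/6,270+350/6)],.055)[:,:2])
print('feet',unproj(cs,[(290+258/6,270+125/6),(290+166/6,270+363/6)],.004)[:,:2])
print('bottle,beaker,spat',unproj(cs,[(205,308),(165,288),(265,350)],0)[:,:2])
print('teal jar, small grey ends',unproj(cs,[(417,375),(262,240),(325,205)],0.02)[:,:2])
E
```

```text
cover [[0.5948398725131396, 0.07275537227532819], [0.6413510805309641, 0.0829376515680958]] [[0.6402297264733303, 0.08211091534642823], [0.5898100355478, 0.07589421187097056]]
trough s [[0.39635134915763937, -0.2496335287198555], [0.40540791071598836, -0.18375234343529662], [0.6095001941455356, -0.28672345588476106], [0.619648442637227, -0.22298891848641916]]
d [[0.6043585656707323, -0.287646824730586], [0.6162488010383999, -0.22117085736761022], [0.38783421756108716, -0.24732955309904248], [0.4014158151625302, -0.18581551032171228]]
small-jar etc: case front top corners [[0.5431 0.1516]
 [0.6587 0.1772]]
feet [[0.5592 0.1233]
 [0.6596 0.1453]]
bottle,beaker,spat [[ 0.7475 -0.1008]
 [ 0.7574 -0.2123]
 [ 0.7554  0.0722]]
teal jar, small grey ends [[ 0.6389  0.373 ]
 [ 0.5402 -0.0908]
 [ 0.3684 -0.0176]]
```

```bash
cat >> h.py <<'E'
def plan(tp,yaw,n,grip,start=None):
    """straight path n rows from commanded start (pos,yaw) to target; prints rows rounded"""
    if start is None:
        o=env.get_obs(); p=np.array(o['tool_pos']); y=o['tool_rot'][2]
    else: p=np.array(start[0]); y=start[1]
    dy=yaw-y; p0=p.copy(); y0=y; tp=np.array(tp)
    for i in range(n):
        M=R.from_euler('xyz',[180,0,y],degrees=True).as_matrix()
        t=p0+(tp-p0)*(i+1)/n
        s=np.round(M.T@(t-p)*100,2); w=np.round(-np.radians(y0+dy*(i+1)/n-y),4)
        p=p+M@s/100; y=y-np.degrees(w)
        print([grip,*s.tolist(),0,0,float(w)],end=',\n' if i%5==4 else ',')
    print('\nend',p,y)
E
python3 - <<'E'
from h import *
import pickle
cs=pickle.load(open('scene0.pkl','rb'))[1]
print(unproj(cs,[(125,165),(188,140),(155,100),(65,110)],0.05)[:,:2], unproj(cs,[(125,160),(150,135)],0.02)[:,:2])
plan([.45,-.20,.23],58,11,8.7)
E
```

```text
[[ 0.55442481 -0.52108003]
 [ 0.39703702 -0.44200875]
 [ 0.32404333 -0.63250154]
 [ 0.4930274  -0.82113945]] [[ 0.52716311 -0.56323378]
 [ 0.4201595  -0.57304264]]
[8.7, 3.34, -2.93, -0.2, 0, 0, -0.0639],[8.7, 3.52, -2.7, -0.2, 0, 0, -0.0638],[8.7, 3.69, -2.48, -0.19, 0, 0, -0.0639],[8.7, 3.84, -2.24, -0.2, 0, 0, -0.0639],[8.7, 3.97, -1.98, -0.2, 0, 0, -0.0638],
[8.7, 4.1, -1.73, -0.2, 0, 0, -0.0639],[8.7, 4.19, -1.47, -0.2, 0, 0, -0.0638],[8.7, 4.28, -1.19, -0.2, 0, 0, -0.0639],[8.7, 4.34, -0.92, -0.19, 0, 0, -0.0639],[8.7, 4.4, -0.64, -0.2, 0, 0, -0.0638],
[8.7, 4.43, -0.35, -0.2, 0, 0, -0.0639],
end [ 0.45004108 -0.20000077  0.23000097] 58.00000067216654
```

```bash
python3 - <<'E'
from h import *
plan([.45,-.22,.26],58,15,8.7)
E
```

```text
[8.7, 2.41, -2.02, -0.35, 0, 0, -0.0468],[8.7, 2.5, -1.9, -0.34, 0, 0, -0.0469],[8.7, 2.59, -1.79, -0.35, 0, 0, -0.0468],[8.7, 2.67, -1.66, -0.34, 0, 0, -0.0468],[8.7, 2.74, -1.53, -0.35, 0, 0, -0.0469],
[8.7, 2.82, -1.41, -0.34, 0, 0, -0.0468],[8.7, 2.87, -1.27, -0.35, 0, 0, -0.0468],[8.7, 2.94, -1.13, -0.34, 0, 0, -0.0469],[8.7, 2.98, -1.0, -0.35, 0, 0, -0.0468],[8.7, 3.02, -0.86, -0.34, 0, 0, -0.0468],
[8.7, 3.06, -0.71, -0.35, 0, 0, -0.0469],[8.7, 3.1, -0.57, -0.34, 0, 0, -0.0468],[8.7, 3.11, -0.42, -0.35, 0, 0, -0.0468],[8.7, 3.13, -0.28, -0.34, 0, 0, -0.0469],[8.7, 3.15, -0.13, -0.35, 0, 0, -0.0468],

end [ 0.4500339  -0.2199745   0.26000097] 58.00000067216653
```

move_arm:
  steps:
    - [8.7,2.4,-2.0,-0.35,0,0,-0.047]
    - [8.7,2.5,-1.9,-0.35,0,0,-0.047]
    - [8.7,2.6,-1.8,-0.35,0,0,-0.047]
    - [8.7,2.7,-1.7,-0.35,0,0,-0.047]
    - [8.7,2.7,-1.5,-0.35,0,0,-0.047]

```text
time_s: 0.57
tool_pos: [0.2826, -0.4846, 0.2264]
tool_rot: [-180.0, -0.0, 31.4]
force: [0.5, -0.2, 0.4]
grip_width: 0.0866
```

move_arm:
  steps:
    - [8.7,2.8,-1.4,-0.35,0,0,-0.047]
    - [8.7,2.9,-1.3,-0.35,0,0,-0.047]
    - [8.7,2.9,-1.1,-0.35,0,0,-0.047]
    - [8.7,3.0,-1.0,-0.35,0,0,-0.047]
    - [8.7,3.0,-0.9,-0.35,0,0,-0.047]

```text
time_s: 0.98
tool_pos: [0.3659, -0.3517, 0.244]
tool_rot: [-180.0, 0.0, 44.8]
force: [0.3, -0.0, -0.6]
grip_width: 0.0869
```

move_arm:
  steps:
    - [8.7,3.0,-0.7,-0.35,0,0,-0.047]
    - [8.7,3.0,-0.6,-0.35,0,0,-0.047]
    - [8.7,2.8,-0.4,-0.35,0,0,-0.047]
    - [8.7,1.5,-0.2,-0.2,0,0,-0.02]
    - [8.7,0,0,0,0,0,0]

```text
time_s: 1.4
tool_pos: [0.4223, -0.2602, 0.2571]
tool_rot: [180.0, -0.1, 54.3]
force: [0.5, 0.4, 0.3]
grip_width: 0.0872
```

```bash
python3 - <<'E'
from h import *
import pickle
o,c=save('wrist','w1.png'); pickle.dump((o,c),open('w1.pkl','wb')); print(o['time_s'],o['tool_pos'],o['tool_rot'],o['joint_velocities'])
E
```

```text
1.4 [ 0.42225678 -0.26023682  0.25709782] [ 1.79950290e+02 -5.19267849e-02  5.42890634e+01] [ 1.97796406  0.76830278  3.97771478  0.16589089  2.40926722 -0.3514427
  0.6801211 ]
```

View pics/w1.png

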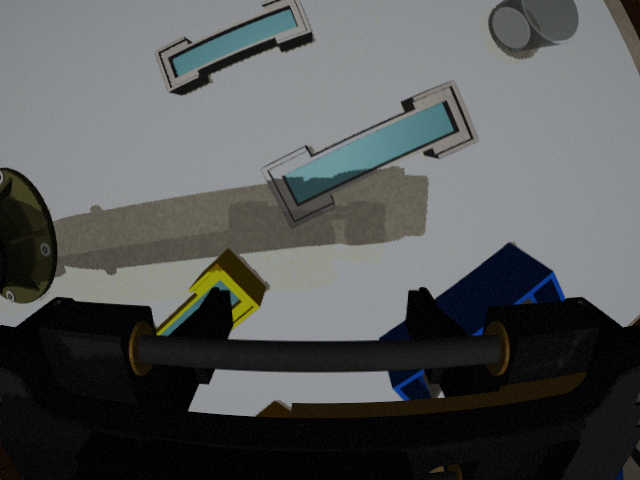

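The wrist view shows the target trough's rim from (262,165) to (478,138). Next I'll zoom in and measure it.

```bash
cat >> h.py <<'E'
def wray(o,c,uv):
    f=K(c);uv=np.atleast_2d(np.float64(uv)); d=uv-[c['cx'],c['cy']]; r=np.linalg.norm(d,axis=1)+1e-12; th=r/f
    v=np.c_[np.sin(th)[:,None]*d/r[:,None],np.cos(th)]
    M=np.array(c['mount']); T=R.from_euler('xyz',o['tool_rot'],degrees=True).as_matrix()
    return T@M[:3,3]+o['tool_pos'], v@(T@M[:3,:3]).T
def wun(o,c,uv,z):
    p,d=wray(o,c,uv); return p+d*((z-p[2])/d[:,2])[:,None]
def wproj(o,c,P):
    M=np.array(c['mount']); T=R.from_euler('xyz',o['tool_rot'],degrees=True).as_matrix()
    q=((np.atleast_2d(P)-o['tool_pos'])@T-M[:3,3])@M[:3,:3]
    rr=np.linalg.norm(q[:,:2],axis=1); th=np.arctan2(rr,q[:,2]); return q[:,:2]/rr[:,None]*(K(c)*th)[:,None]+[c['cx'],c['cy']]
E
python3 - <<'E'
import cv2
a=cv2.imread('pics/w1.png')[70:240,250:490]
cv2.imwrite('pics/z5.png',cv2.resize(cv2.convertScaleAbs(a,alpha=1.4),None,fx=3.3,fy=3.3,interpolation=cv2.INTER_CUBIC))
E
```

```text
(no output)
```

View pics/z5.png

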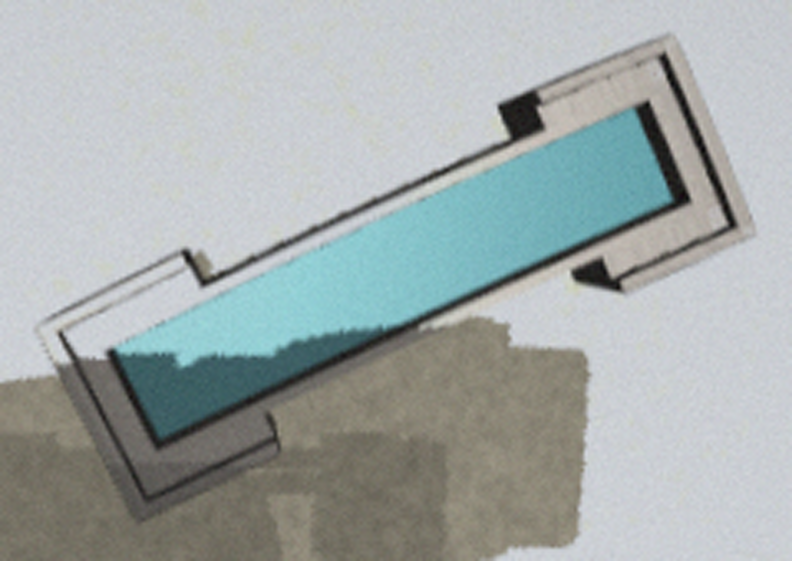

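```bash
python3 - <<'E'
from h import *
import pickle
from scipy.optimize import least_squares
np.set_printoptions(precision=4,suppress=True)
o,w=pickle.load(open('w1.pkl','rb'));cs=pickle.load(open('scene0.pkl','rb'))[1];cd=pickle.load(open('side0.pkl','rb'))[1]
# corner order: (-,-x far...) A=(near base, right) ...
uw=(np.array([(672,34),(755,233),(38,325),(140,520)])+.5)/3.3-.5+[250,70]
X=wun(o,w,uw,.058);print(X[:,:2], X[:,:2].mean(0))
us=np.array([(243.8,165.8),(262.2,178.3),(177.5,215.8),(195,230.3)]);ud=np.array([(327.7,162.2),(312.5,174),(396.2,194.7),(382.1,207.1)])
def box(p):
    c,s=np.cos(p[2]),np.sin(p[2]); L=np.array([(a*.111,b*.035) for a in(-1,1) for b in(-1,1)])
    return np.c_[L[:,0]*c-L[:,1]*s+p[0],L[:,0]*s+L[:,1]*c+p[1],[.058]*4]
# order w: match nearest
def fit(fs):
    def r(p):
        B=box(p);e=[]
        for f,u,wt in fs:
            q=f(B); D=np.linalg.norm(q[:,None]-u[None],axis=2); j=D.argmin(1); e.append(((q-u[j])*wt).ravel())
        return np.concatenate(e)
    s=least_squares(r,[.505,-.236,np.radians(-10.1)]); return s.x[:2],np.degrees(s.x[2]),np.abs(s.fun).max()
W=(lambda B:wproj(o,w,B),uw,1);S=(lambda B:proj(cs,B),us,1);D=(lambda B:proj(cd,B),ud,1)
print(fit([W]),fit([S]),fit([D]),fit([W,S,D]))
plan([.607,.07,.22],102.4,15,8.7,start=([.4223,-.2602,.2571],54.3))
E
```

```text
[[ 0.6194 -0.2248]
 [ 0.608  -0.2926]
 [ 0.4039 -0.1879]
 [ 0.3924 -0.2559]] [ 0.5059 -0.2403]
(array([ 0.5061, -0.2404]), np.float64(-9.670062072600233), np.float64(1.6194689375346911)) (array([ 0.5072, -0.236 ]), np.float64(-9.72869933647737), np.float64(1.4055609600336822)) (array([ 0.5027, -0.2359]), np.float64(-10.27364840063599), np.float64(1.1889922187253603)) (array([ 0.5058, -0.2397]), np.float64(-9.71192281236076), np.float64(2.3091872067785175))
[8.7, 2.51, -0.28, 0.25, 0, 0, -0.056],[8.7, 2.51, -0.15, 0.24, 0, 0, -0.0559],[8.7, 2.53, -0.0, 0.25, 0, 0, -0.056],[8.7, 2.52, 0.14, 0.25, 0, 0, -0.056],[8.7, 2.5, 0.28, 0.25, 0, 0, -0.0559],
[8.7, 2.49, 0.41, 0.24, 0, 0, -0.056],[8.7, 2.46, 0.56, 0.25, 0, 0, -0.056],[8.7, 2.42, 0.7, 0.25, 0, 0, -0.0559],[8.7, 2.39, 0.82, 0.25, 0, 0, -0.056],[8.7, 2.33, 0.96, 0.24, 0, 0, -0.056],
[8.7, 2.27, 1.09, 0.25, 0, 0, -0.0559],[8.7, 2.21, 1.22, 0.25, 0, 0, -0.056],[8.7, 2.14, 1.34, 0.25, 0, 0, -0.056],[8.7, 2.06, 1.45, 0.24, 0, 0, -0.0559],[8.7, 1.98, 1.57, 0.25, 0, 0, -0.056],

end [0.607 0.07  0.22 ] 102.39980690123261
```

move_arm:
  steps:
    - [8.7,2.5,-0.3,0.25,0,0,-0.056]
    - [8.7,2.5,-0.15,0.25,0,0,-0.056]
    - [8.7,2.5,0,0.25,0,0,-0.056]
    - [8.7,2.5,0.1,0.25,0,0,-0.056]
    - [8.7,2.5,0.3,0.25,0,0,-0.056]

```text
time_s: 1.87
tool_pos: [0.4811, -0.1565, 0.2434]
tool_rot: [-180.0, 0.1, 69.8]
force: [-0.8, -0.0, 0.3]
grip_width: 0.087
```

move_arm:
  steps:
    - [8.7,2.5,0.4,0.25,0,0,-0.056]
    - [8.7,2.5,0.6,0.25,0,0,-0.056]
    - [8.7,2.4,0.7,0.25,0,0,-0.056]
    - [8.7,2.4,0.8,0.25,0,0,-0.056]
    - [8.7,2.3,1.0,0.25,0,0,-0.056]

```text
time_s: 2.28
tool_pos: [0.5447, -0.047, 0.2308]
tool_rot: [-180.0, 0.1, 85.9]
force: [1.0, 0.1, 0.4]
grip_width: 0.0872
```

move_arm:
  steps:
    - [8.7,2.3,1.1,0.25,0,0,-0.056]
    - [8.7,2.2,1.2,0.25,0,0,-0.056]
    - [8.7,2.1,1.3,0.25,0,0,-0.056]
    - [8.7,1.5,1.0,0.25,0,0,-0.056]
    - [8.7,0.5,0.4,0.2,0,0,-0.056]

```text
time_s: 2.7
tool_pos: [0.594, 0.0426, 0.2183]
tool_rot: [-180.0, -0.1, 102.2]
force: [-0.1, 0.4, -0.1]
grip_width: 0.0869
```

move_arm:
  steps:
    - [8.7,0,0,0,0,0,0]
    - [8.7,0,0,0,0,0,0]

```text
time_s: 2.87
tool_pos: [0.5932, 0.0397, 0.2185]
tool_rot: [-179.9, 0.0, 101.8]
force: [0.1, -1.5, 0.4]
grip_width: 0.0868
```

```bash
python3 - <<'E'
from h import *
import pickle
o,c=save('wrist','w2.png'); pickle.dump((o,c),open('w2.pkl','wb')); print(o['time_s'],o['tool_pos'],o['tool_rot'],o['joint_velocities'],o['qpos'])
E
```

```text
2.8667 [0.59315826 0.03965423 0.21851375] [-1.79891405e+02  3.59466899e-02  1.01787196e+02] [ 0.68637615 -0.98539696  0.51927647  0.22621547 -0.09643501  0.02832748
 -0.16231836] [ 29.2311696   15.83268249 -42.79340801  89.32322888  10.91072284
  79.22587791  -2.75664067]
```

View pics/w2.png

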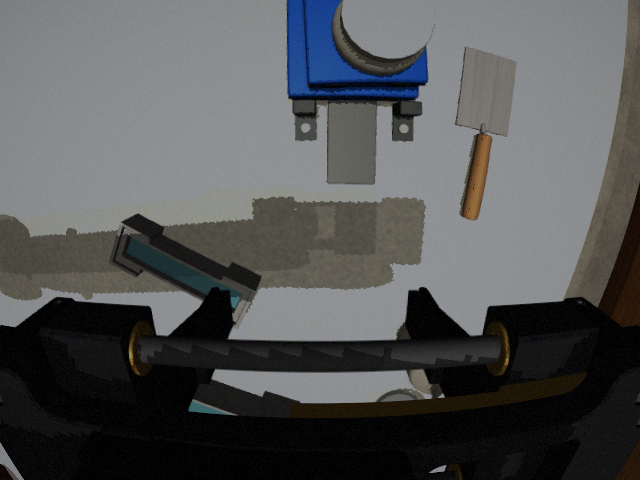

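```bash
python3 - <<'E'
import cv2
a=cv2.imread('pics/w2.png')[60:200,270:440]
cv2.imwrite('pics/z6.png',cv2.resize(cv2.convertScaleAbs(a,alpha=1.5),None,fx=4,fy=4,interpolation=cv2.INTER_CUBIC))
E
```

```text
(no output)
```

View pics/z6.png

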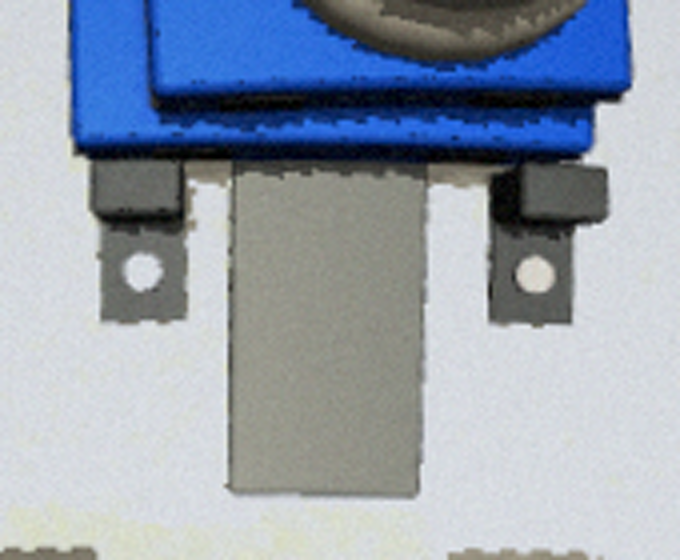

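```bash
python3 - <<'E'
from h import *
import pickle
np.set_printoptions(precision=4,suppress=True)
o,w=pickle.load(open('w2.pkl','rb'))
f=lambda L:(np.array(L)+.5)/4-.5+[270,60]
C=wun(o,w,f([(229,488),(419,493),(234,180),(427,180)]),.01)[:,:2]
F=wun(o,w,f([(101,322),(188,322),(490,322),(572,324)]),.004)[:,:2]
print(C,'\n',F)
ang=lambda v:np.degrees(np.arctan2(v[1],v[0]))
print('w',np.linalg.norm(C[1]-C[0]),np.linalg.norm(C[3]-C[2]),'side angles',ang(C[0]-C[2]),ang(C[1]-C[3]),ang(C[1]-C[0]),'feet',ang(F[3]-F[0]),np.linalg.norm(F[3]-F[0]),np.linalg.norm(F[2]-F[1]))
th=np.radians(ang(F[3]-F[0])-90); x=np.array([np.cos(th),np.sin(th)]); y=np.array([-x[1],x[0]])
O=F.mean(0)-.04*x; print('O',O,'th',np.degrees(th))
for q in C: print((q-O)@x,(q-O)@y)
cs=pickle.load(open('scene0.pkl','rb'))[1]
for n,p in (('bottle',[.7475,-.1008]),('spat tip',[.7554,.0722])): print(n,(np.array(p)-O)@x,(np.array(p)-O)@y)
print('bottle w',)
E
```

```text
[[0.5944 0.0722]
 [0.6431 0.0815]
 [0.5792 0.1505]
 [0.6271 0.1616]] 
 [[0.5532 0.1077]
 [0.5753 0.1121]
 [0.6523 0.1295]
 [0.674  0.1344]]
w 0.04957148167672044 0.04913680532816996 side angles -79.06304432965896 -78.73568863625277 10.75184798900166 feet 12.489262553518746 0.1236680243084178 0.07893125086903054
O [0.605 0.16 ] th -77.51073744648126
0.08339940221460108 -0.02940027538596196
0.08490235786761316 0.020148417027970714
0.003699969979321358 -0.02724046086181945
0.003252618832017766 0.021894308037702998
bottle 0.2854417426004955 0.0826926105863999
spat tip 0.11824394670066812 0.1278180695451703
bottle w
```

```bash
python3 - <<'E'
from h import *
plan([.615,.096,.12],101.1,5,8.7)
plan([.615,.096,.032],101.1,5,8.7,start=([.615,.096,.12],101.1))
E
```

```text
[8.7, 1.02, 0.66, 1.98, 0, 0, 0.0023],[8.7, 1.02, 0.66, 1.97, 0, 0, 0.0022],[8.7, 1.03, 0.65, 1.98, 0, 0, 0.0023],[8.7, 1.02, 0.65, 1.98, 0, 0, 0.0023],[8.7, 1.03, 0.65, 1.97, 0, 0, 0.0022],

end [0.61498175 0.09598519 0.12004217] 101.101136722613
[8.7, 0.0, -0.0, 1.76, 0, 0, -0.0],[8.7, 0.0, -0.0, 1.76, 0, 0, -0.0],[8.7, 0.0, -0.0, 1.76, 0, 0, -0.0],[8.7, 0.0, -0.0, 1.76, 0, 0, -0.0],[8.7, 0.0, -0.0, 1.76, 0, 0, -0.0],

end [0.615 0.096 0.032] 101.1
```

move_arm:
  steps:
    - [8.7,1.0,0.65,2.0,0,0,0.002]
    - [8.7,1.0,0.65,2.0,0,0,0.002]
    - [8.7,1.0,0.65,2.0,0,0,0.002]
    - [8.7,1.0,0.65,2.0,0,0,0.002]
    - [8.7,1.0,0.65,1.9,0,0,0.002]

```text
time_s: 3.33
tool_pos: [0.6151, 0.0951, 0.1195]
tool_rot: [-180.0, 0.1, 101.2]
force: [0.0, -0.1, -0.8]
grip_width: 0.0867
```

move_arm:
  steps:
    - [8.7,0,0,1.8,0,0,0]
    - [8.7,0,0,1.8,0,0,0]
    - [8.7,0,0,1.8,0,0,0]
    - [8.7,0,0,1.0,0,0,0]
    - [8.7,0,0,0,0,0,0]

```text
time_s: 3.75
tool_pos: [0.6132, 0.095, 0.054]
tool_rot: [-179.7, 0.1, 101.3]
force: [-0.4, 0.6, -0.5]
grip_width: 0.0871
```

```bash
python3 - <<'E'
from h import *
o,c=save('scene','s3.png'); save('wrist','w3.png');print(o['time_s'],o['tool_pos'],o['tool_rot'],o['force'])
cv2.imwrite('pics/s3z.png',cv2.resize(c['img'][230:370,270:430,::-1],None,fx=4,fy=4))
E
```

```text
3.75 [0.6131857  0.09500371 0.05403102] [-1.79737832e+02  5.30714160e-02  1.01274159e+02] [-0.35873959  0.62712929 -0.50404967]
```

View pics/s3z.png

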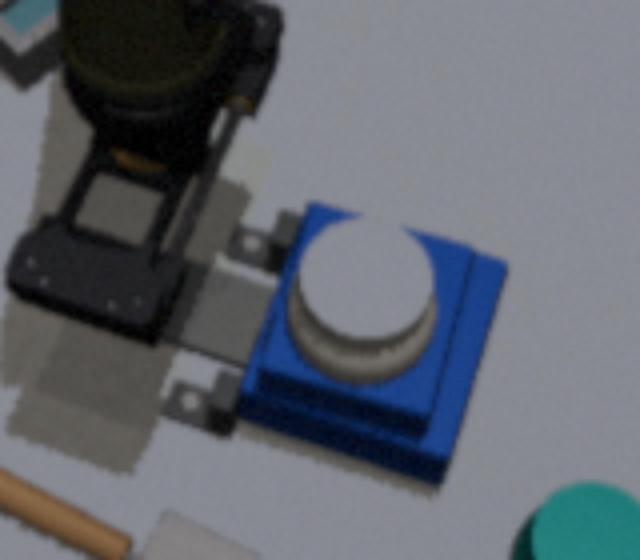

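View pics/w3.png

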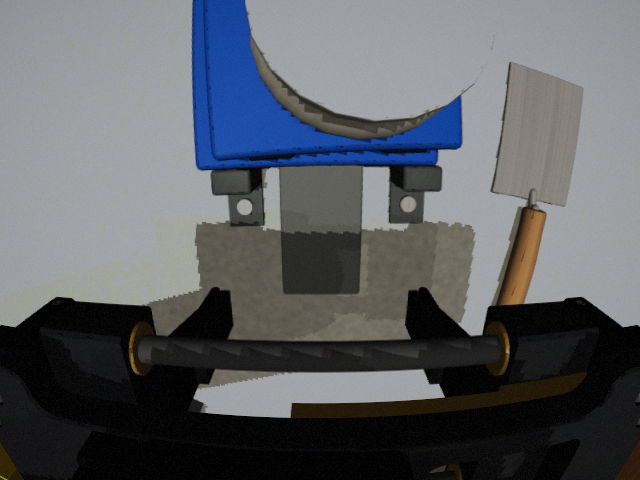

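The cover sits centred between the fingers: its front edge is at row 293, columns 282–359, and the jaw centre is about 320. I'll go down and close.

move_arm:
  steps:
    - [8.7,0,0,1.0,0,0,0]
    - [8.7,0,0,1.0,0,0,0]
    - [8.7,0,0,0.4,0,0,0]
    - [8.7,0,0,0,0,0,0]
    - [8.7,0,0,0,0,0,0]

```text
time_s: 4.27
tool_pos: [0.6145, 0.0977, 0.0321]
tool_rot: [-180.0, -0.0, 101.5]
force: [0.7, 0.1, 1.1]
grip_width: 0.0867
```

```bash
python3 - <<'E'
from h import *
import pickle
o,w=cam('wrist'); print(o['tool_pos'],o['tool_rot'],o['force'],env.tip_reach); cv2.imwrite('pics/w4.png',w['img'][:,:,::-1])
P=np.array([.61875,.07685])
x=np.array([.1925,-.981]);print(((o['tool_pos'][:2]-P)@x, (o['tool_pos'][:2]-P)@np.array([.981,.1925])))
E
```

```text
[0.61449874 0.09768802 0.03214734] [-1.79956697e+02 -4.94988594e-03  1.01463966e+02] [0.73025133 0.09282514 1.13893486] 0.025
(np.float64(-0.021260465109702857), np.float64(-0.00015916634983664663))
```

View pics/w4.png

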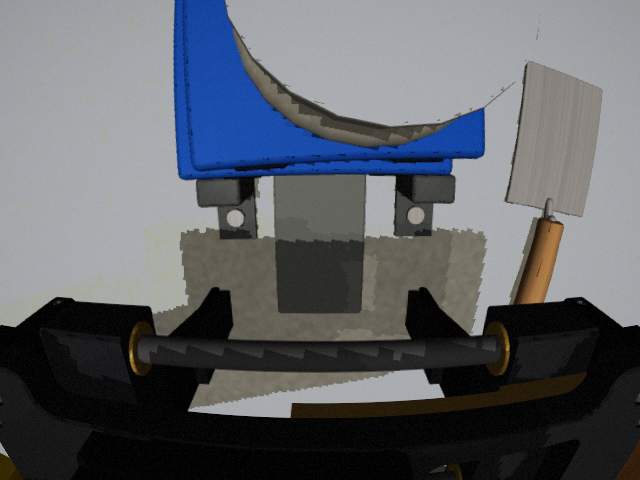

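```bash
python3 - <<'E'
from h import *
o,w=cam('wrist')
T=R.from_euler('xyz',o['tool_rot'],degrees=True).as_matrix()
for v in [(.0095,.0435,.025),(-.0095,.0435,.025),(.0095,-.0435,.025),(0,0,.0222)]: print(v,wproj(o,w,T@np.array(v)+o['tool_pos']))
C=wun(o,w,[(278,312.5),(362,312.5),(274,177),(366,177)],.01); print(C); m=C[:2].mean(0)-o['tool_pos']; print('front in tool',T.T@m)
print(o['tool_pos'])
E
```

```text
(0.0095, 0.0435, 0.025) [[394.79042703 261.59717524]]
(-0.0095, 0.0435, 0.025) [[392.59233367 291.5727666 ]]
(0.0095, -0.0435, 0.025) [[244.34984845 261.9116936 ]]
(0, 0, 0.0222) [[319.65228075 279.23384277]]
[[0.59476857 0.0715363  0.01      ]
 [0.64401236 0.08137911 0.01      ]
 [0.57942879 0.15019984 0.01      ]
 [0.62755686 0.15989705 0.01      ]]
front in tool [-0.0218358   0.00020935  0.02257817]
[0.61484341 0.09781537 0.03257861]
```

```bash
python3 - <<'E'
from h import *
o,w=cam('wrist')
T=R.from_euler('xyz',o['tool_rot'],degrees=True).as_matrix()
for z in (-.04,-.02,0,.0125,.025):
  print(z,[wproj(o,w,T@np.array((x,y,z))+o['tool_pos'])[0].round().tolist() for x in (.0095,-.0095) for y in (.0435,.0585)])
cv2.imwrite('pics/w5.png',cv2.resize(cv2.convertScaleAbs(w['img'][230:430,150:480,::-1],alpha=2.5,beta=20),None,fx=2.4,fy=2.4))
E
```

```text
-0.04 [[424.0, 314.0], [457.0, 312.0], [419.0, 351.0], [450.0, 349.0]]
-0.02 [[413.0, 294.0], [443.0, 293.0], [409.0, 329.0], [438.0, 328.0]]
0 [[404.0, 278.0], [432.0, 277.0], [401.0, 311.0], [428.0, 310.0]]
0.0125 [[399.0, 269.0], [425.0, 269.0], [397.0, 301.0], [422.0, 300.0]]
0.025 [[395.0, 262.0], [420.0, 261.0], [393.0, 292.0], [417.0, 291.0]]
```

View pics/w5.png

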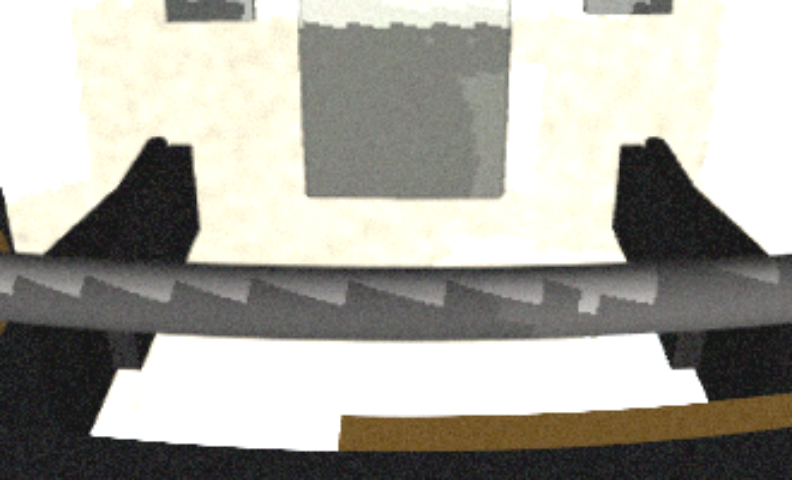

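```bash
python3 - <<'E'
from h import *
o,c=cam('side');o2,s=cam('scene')
T=R.from_euler('xyz',o['tool_rot'],degrees=True).as_matrix()
def out(c,n):
  im=np.ascontiguousarray(cv2.convertScaleAbs(c['img'][:,:,::-1],alpha=2))
  P=lambda v:proj(c,T@np.array(v)+o['tool_pos'])[0]
  p0=P((0,0,0)).astype(int)
  x0,y0=p0-[60,60]; z=cv2.resize(im[y0:y0+110,x0:x0+140],None,fx=5,fy=5,interpolation=cv2.INTER_CUBIC)
  for v,col in (((0,.0435,.025),(0,0,255)),((0,-.0435,.025),(0,0,255)),((0,.0435,-.012),(0,255,0)),((0,-.0435,-.012),(0,255,0)),((.0095,-.0435,.025),(255,0,255)),((.0095,.0435,.025),(255,0,255))):
    q=(P(v)-[x0,y0])*5; cv2.circle(z,tuple(int(t) for t in q),3,col,-1)
  cv2.imwrite('pics/'+n,z)
out(c,'sd5.png');out(s,'sc5.png')
E
```

```text
(no output)
```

View pics/sd5.png

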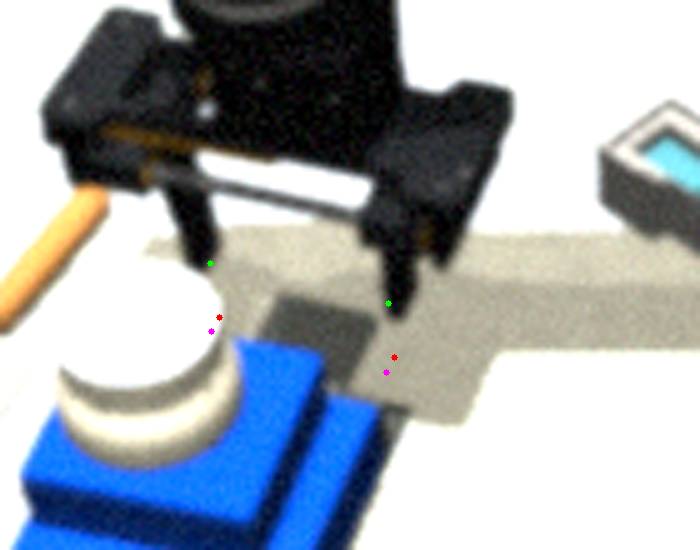

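View pics/sc5.png

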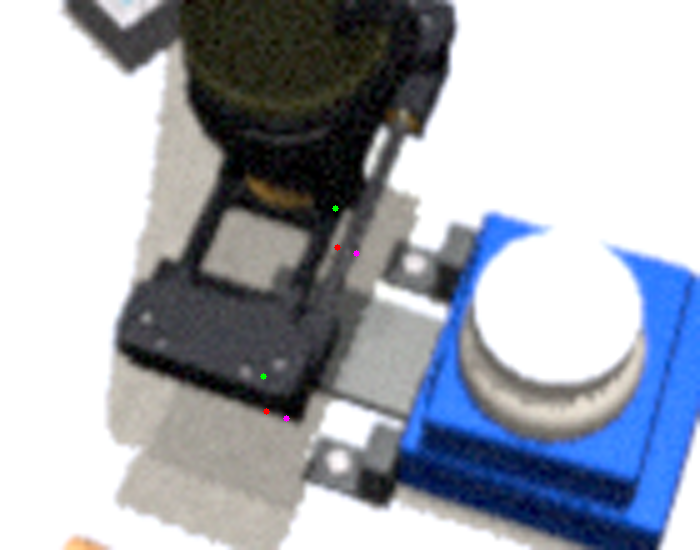

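The visible fingertips sit higher than the nominal point in the side view: the right tip is at (398,318) against a predicted (394,357). The fingers may swing forward as they close. I'll close part way, still clear of the cover, and look again.

move_arm:
  steps:
    - [6.2,0,0,0,0,0,0]
    - [6.2,0,0,0,0,0,0]
    - [6.2,0,0,0,0,0,0]
  force: 10

```text
time_s: 4.77
tool_pos: [0.6149, 0.0977, 0.0326]
tool_rot: [180.0, 0.0, 101.5]
force: [0.5, -0.6, -0.4]
grip_width: 0.0742
```

```bash
cat >> h.py <<'E'
def tips(n,f,hw):
  o,c=cam(n)
  T=R.from_euler('xyz',o['tool_rot'],degrees=True).as_matrix()
  im=np.ascontiguousarray(cv2.convertScaleAbs(c['img'][:,:,::-1],alpha=2))
  P=(lambda v:wproj(o,c,T@np.array(v)+o['tool_pos'])[0]) if n=='wrist' else (lambda v:proj(c,T@np.array(v)+o['tool_pos'])[0])
  p0=P((0,0,0)).astype(int)
  x0,y0=np.maximum(p0-([60,60] if n!='wrist' else [130,70]),0); k=5 if n!='wrist' else 2.6
  z=cv2.resize(im[y0:y0+110*(1 if n!='wrist' else 2),x0:x0+140*(1 if n!='wrist' else 2)],None,fx=k,fy=k,interpolation=cv2.INTER_CUBIC)
  for v,col in (((0,hw,.025),(0,0,255)),((0,-hw,.025),(0,0,255)),((0,hw,0),(0,255,0)),((0,-hw,0),(0,255,0)),((.0095,-hw,.025),(255,0,255)),((.0095,hw,.025),(255,0,255))):
    q=(P(v)-[x0,y0])*k; cv2.circle(z,tuple(int(t) for t in q),3,col,-1)
  cv2.imwrite('pics/'+f,z); print(n,o['tool_pos'],o['tool_rot'],o['force'],o['grip_width'])
E
python3 - <<'E'
from h import *
tips('side','sd6.png',.031);tips('wrist','w6.png',.031)
E
```

```text
side [0.61485683 0.09767201 0.03263925] [1.79991347e+02 7.52218861e-03 1.01459148e+02] [ 0.51528894 -0.57913602 -0.43549477] 0.07421590567312181
wrist [0.61482732 0.09766171 0.03260928] [1.79993431e+02 9.01348763e-03 1.01462249e+02] [-0.35795681 -0.87037187  0.68549027] 0.07041444771667678
```

View pics/sd6.png

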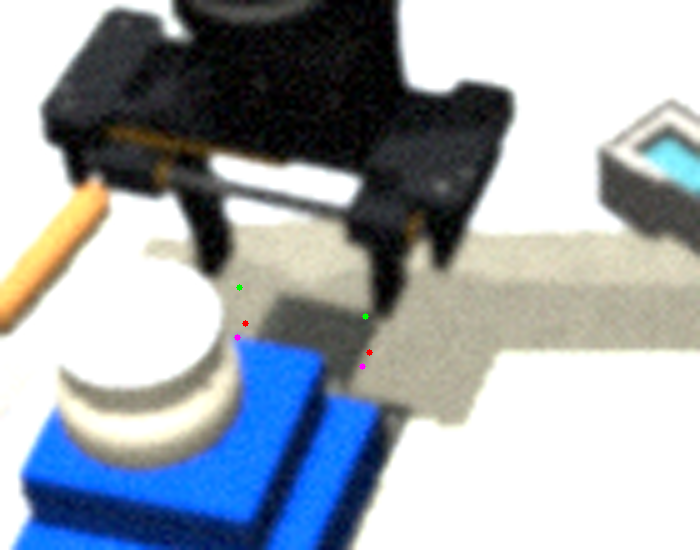

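View pics/w6.png

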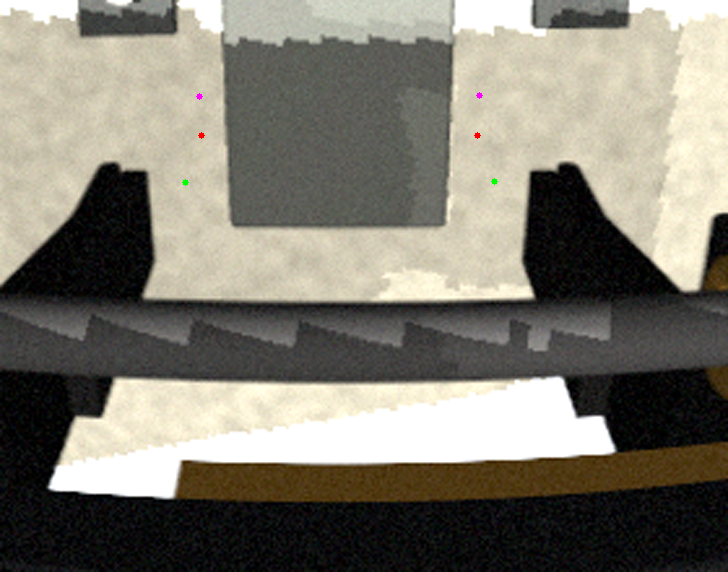

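move_arm:
  steps:
    - [6.2,0,0,0.2,0,0,0]
    - [6.2,0,0,0.1,0,0,0]
    - [6.2,0,0,0,0,0,0]
    - [6.2,0,0,0,0,0,0]

```text
time_s: 5.2
tool_pos: [0.6147, 0.0976, 0.0293]
tool_rot: [-180.0, 0.0, 101.5]
force: [-0.5, 0.1, 0.1]
grip_width: 0.062
```

```bash
python3 - <<'E'
from h import *
tips('side','sd7.png',.031);tips('wrist','w7.png',.031);tips('scene','sc7.png',.031)
E
```

```text
side [0.61465074 0.09763959 0.02931856] [-1.79979010e+02  1.78769890e-03  1.01461233e+02] [-0.47926142  0.12346633  0.10124428] 0.06197409274139222
wrist [0.61473042 0.09764172 0.02941577] [-1.79988709e+02  2.14151521e-03  1.01460046e+02] [ 0.06328041 -0.14953731  0.77704306] 0.062459197220672134
scene [0.6147434  0.09767094 0.02946871] [-1.79991509e+02  3.33712072e-03  1.01462544e+02] [0.52168826 0.18403397 0.69691924] 0.06170557141166738
```

View pics/sd7.png

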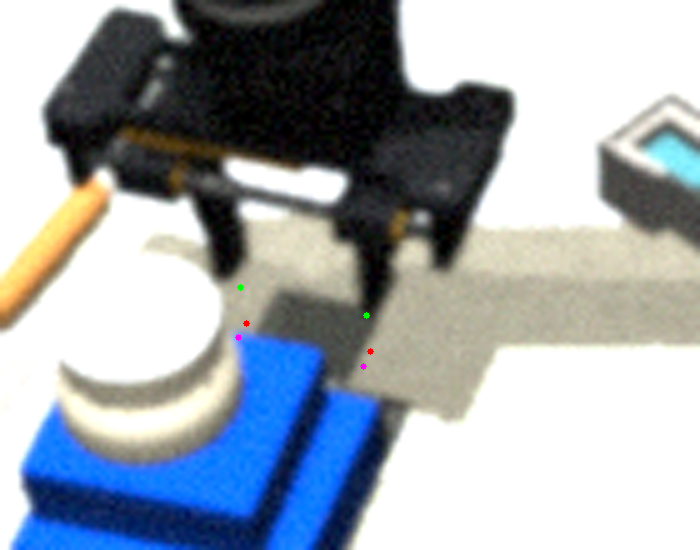

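View pics/w7.png

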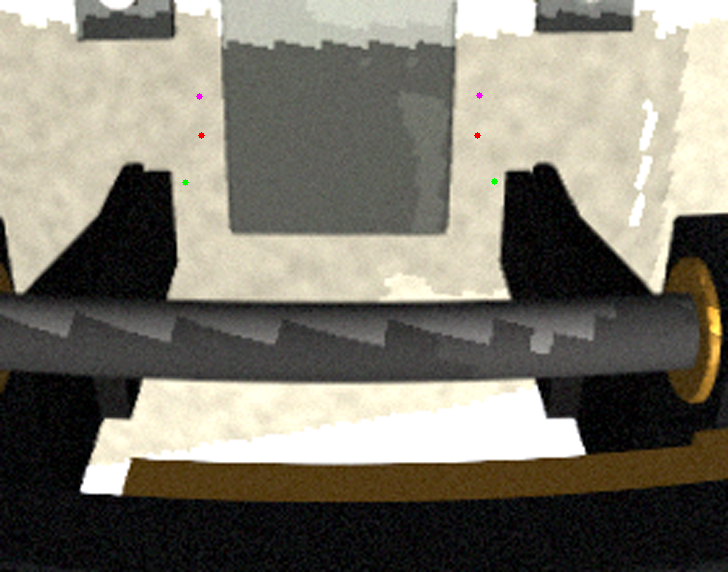

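View pics/sc7.png

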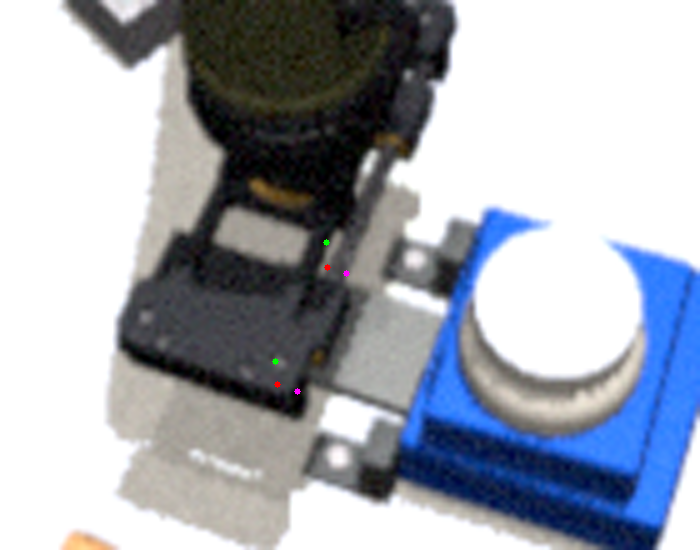

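All views agree that the visible fingertips are about 35 mm shorter than nominal. In the wrist image they span rows 170–260 of the crop, above the bench. I'll feel my way down with small steps and watch the force.

move_arm:
  steps:
    - [6.2,0,0,0.2,0,0,0]
    - [6.2,0,0,0.1,0,0,0]
    - [6.2,0,0,0,0,0,0]

```text
time_s: 5.6
tool_pos: [0.6146, 0.0976, 0.0262]
tool_rot: [-180.0, 0.0, 101.5]
force: [-0.2, -0.1, -0.5]
grip_width: 0.0621
```

move_arm:
  steps:
    - [6.2,0,0,0.1,0,0,0]
    - [6.2,0,0,0.1,0,0,0]
    - [6.2,0,0,0,0,0,0]

```text
time_s: 5.85
tool_pos: [0.6146, 0.0976, 0.0243]
tool_rot: [-180.0, 0.0, 101.5]
force: [-0.2, -0.7, -1.3]
grip_width: 0.062
```

move_arm:
  steps:
    - [6.2,0,0,0.1,0,0,0]
    - [6.2,0,0,0.1,0,0,0]
    - [6.2,0,0,0,0,0,0]

```text
time_s: 6.1
tool_pos: [0.6147, 0.0976, 0.0223]
tool_rot: [-180.0, 0.0, 101.5]
force: [0.0, 0.6, 0.2]
grip_width: 0.0621
```

move_arm:
  steps:
    - [6.2,0,0,0.1,0,0,0]
    - [6.2,0,0,0.1,0,0,0]
    - [6.2,0,0,0,0,0,0]

```text
time_s: 6.35
tool_pos: [0.6146, 0.0976, 0.0203]
tool_rot: [-180.0, 0.0, 101.5]
force: [0.3, 0.6, -0.4]
grip_width: 0.062
```

There is no contact 5 mm below where the nominal tip would touch, so the fingers really are shorter. I'll continue down.

move_arm:
  steps:
    - [6.2,0,0,0.3,0,0,0]
    - [6.2,0,0,0.3,0,0,0]
    - [6.2,0,0,0.2,0,0,0]
    - [6.2,0,0,0,0,0,0]

```text
time_s: 6.68
tool_pos: [0.6143, 0.0975, 0.0118]
tool_rot: [-179.9, -0.0, 101.5]
force: [0.6, -1.0, 1.4]
grip_width: 0.0616
```

```bash
python3 - <<'E'
from h import *
tips('side','sd8.png',.031);tips('wrist','w8.png',.031)
E
```

```text
side [0.61427841 0.09754441 0.0117693 ] [-1.79933700e+02 -2.62899396e-03  1.01461123e+02] [ 0.64330649 -0.98494615  1.40872182] 0.06161283169878956
wrist [0.61447413 0.09759097 0.0120664 ] [-1.79955503e+02 -1.62343856e-03  1.01460762e+02] [ 0.79105062 -0.72975117  0.10477327] 0.06178928029863545
```

View pics/sd8.png

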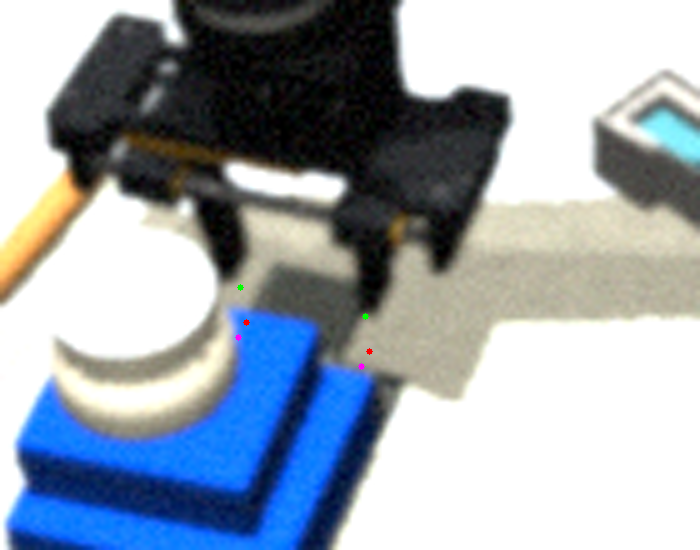

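View pics/w8.png

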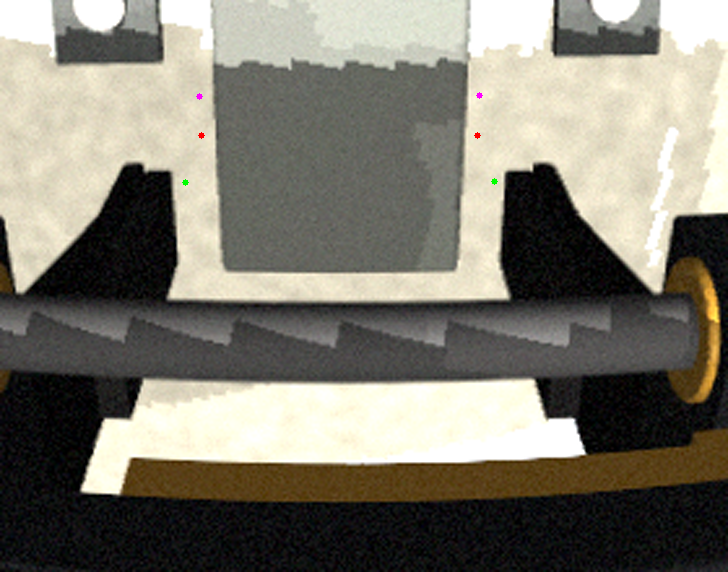

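move_arm:
  steps:
    - [6.2,0,0,0.3,0,0,0]
    - [6.2,0,0,0.3,0,0,0]
    - [6.2,0,0,0.3,0,0,0]
    - [6.2,0,0,0.3,0,0,0]
    - [6.2,0,0,0,0,0,0]

```text
time_s: 7.2
tool_pos: [0.6142, 0.0975, -0.0004]
tool_rot: [-179.9, 0.0, 101.5]
force: [0.3, -0.3, -0.2]
grip_width: 0.0619
```

move_arm:
  steps:
    - [6.2,0,0,0.2,0,0,0]
    - [6.2,0,0,0.2,0,0,0]
    - [6.2,0,0,0,0,0,0]

```text
time_s: 7.45
tool_pos: [0.6145, 0.0976, -0.0039]
tool_rot: [-180.0, 0.0, 101.5]
force: [-0.5, -0.0, -0.1]
grip_width: 0.062
```

```bash
python3 - <<'E'
from h import *
tips('side','sd9.png',.031);tips('wrist','w9.png',.031)
E
```

```text
side [ 0.61453861  0.09762121 -0.00391054] [-1.79966633e+02  1.45066085e-03  1.01463853e+02] [-0.4876045  -0.03218315 -0.05957648] 0.06201638833672885
wrist [ 0.61465644  0.09764741 -0.00369016] [-1.79979725e+02  3.03707728e-03  1.01463332e+02] [ 0.84963611 -0.15336192  0.73968067] 0.0619357401540797
```

View pics/sd9.png

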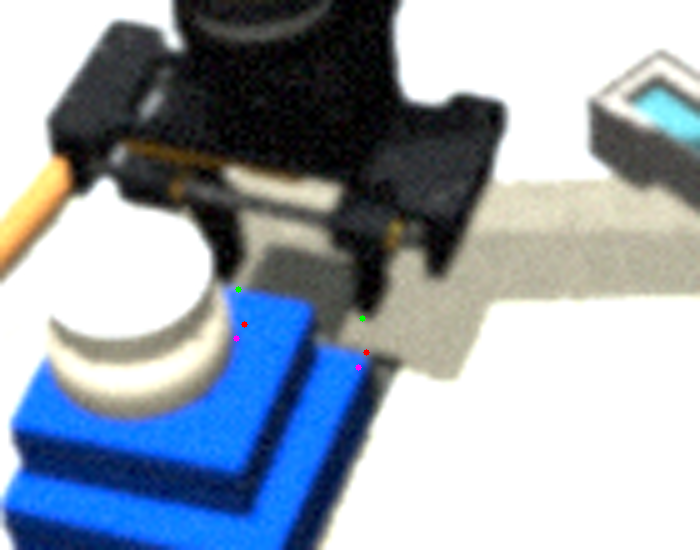

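View pics/w9.png

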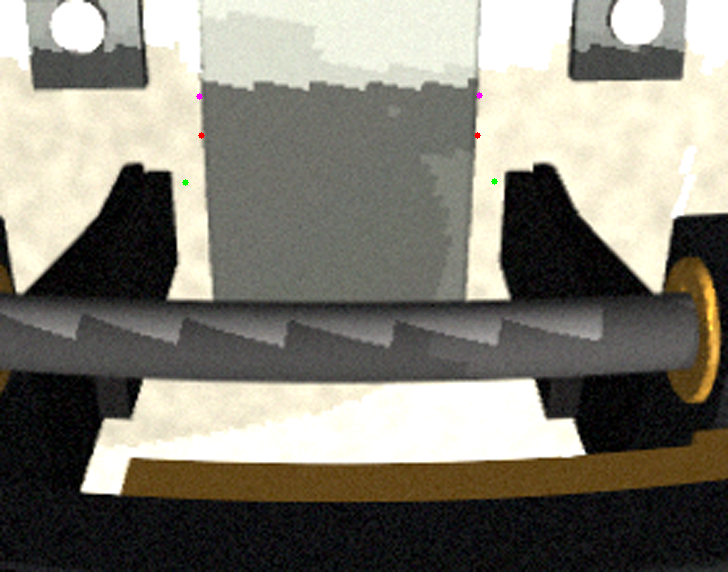

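move_arm:
  steps:
    - [6.2,0,0,0.2,0,0,0]
    - [6.2,0,0,0.2,0,0,0]
    - [6.2,0,0,0,0,0,0]

```text
time_s: 7.8
tool_pos: [0.6145, 0.0976, -0.0079]
tool_rot: [-180.0, 0.0, 101.5]
force: [-0.3, -0.3, -0.1]
grip_width: 0.062
```

move_arm:
  steps:
    - [6.2,0,0,0.1,0,0,0]
    - [6.2,0,0,0.1,0,0,0]
    - [6.2,0,0,0,0,0,0]

```text
time_s: 8.05
tool_pos: [0.6146, 0.0976, -0.0097]
tool_rot: [-180.0, 0.0, 101.5]
force: [-0.4, -0.4, -0.5]
grip_width: 0.062
```

```bash
python3 - <<'E'
from h import *
tips('side','sd10.png',.031);tips('wrist','w10.png',.031)
E
```

```text
side [ 0.61464928  0.09764211 -0.00970119] [-1.79979772e+02  3.86004437e-03  1.01461962e+02] [-0.39511965 -0.39362691 -0.52613769] 0.062016454622910056
wrist [ 0.61471066  0.09761948 -0.00959544] [-1.79987220e+02  5.33393031e-03  1.01461409e+02] [ 0.0615315  -1.35965916 -0.26241511] 0.062056291281269084
```

View pics/sd10.png

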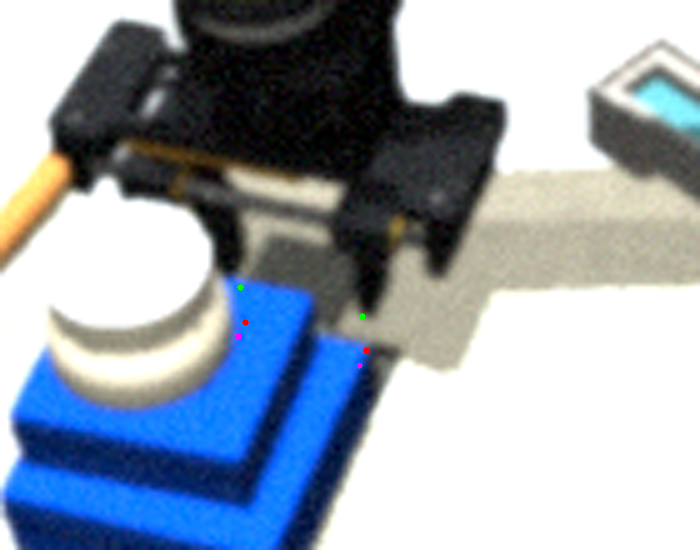

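View pics/w10.png

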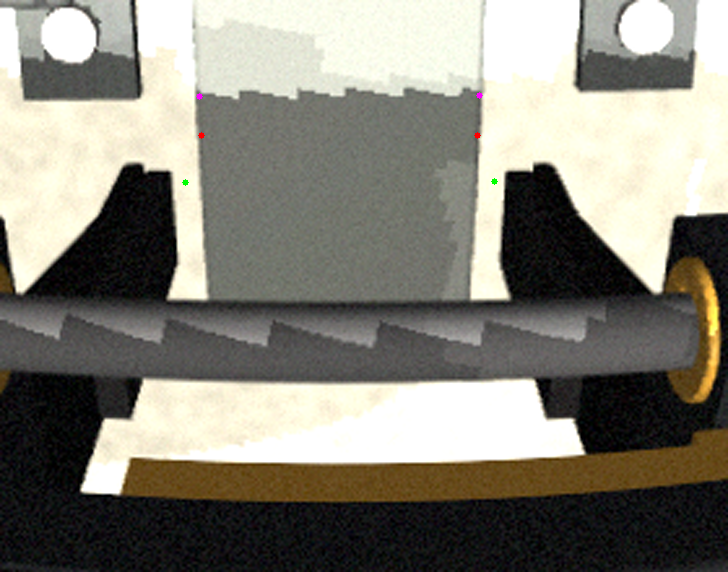

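move_arm:
  steps:
    - [6.2,0,0,0.1,0,0,0]
    - [6.2,0,0,0.1,0,0,0]
    - [6.2,0,0,0,0,0,0]

```text
time_s: 8.4
tool_pos: [0.6146, 0.0976, -0.0117]
tool_rot: [-180.0, 0.0, 101.5]
force: [0.2, 0.2, 0.0]
grip_width: 0.0618
```

move_arm:
  steps:
    - [6.2,0,0,0.1,0,0,0]
    - [6.2,0,0,0.1,0,0,0]
    - [6.2,0,0,0,0,0,0]

```text
time_s: 8.65
tool_pos: [0.6149, 0.0977, -0.013]
tool_rot: [180.0, 0.0, 101.5]
force: [-1.9, -0.8, 3.7]
grip_width: 0.0619
```

Bench contact comes at TCP z of about -0.0127, so the tips are 38 mm shorter than stated. I'll raise 1.5 mm and close.

move_arm:
  steps:
    - [4.0,0,0,-0.15,0,0,0]
    - [4.0,0,0,0,0,0,0]
    - [4.0,0,0,0,0,0,0]
    - [4.0,0,0,0,0,0,0]
    - [4.0,0,0,0,0,0,0]
  force: 40

```text
time_s: 9.07
tool_pos: [0.6149, 0.0977, -0.012]
tool_rot: [180.0, -0.0, 101.5]
force: [-0.2, -0.4, -0.0]
grip_width: 0.049
```

move_arm:
  steps:
    - [4.0,0,0,0,0,0,0]
    - [4.0,0,0,0,0,0,0]

```text
time_s: 9.23
tool_pos: [0.6149, 0.0977, -0.012]
tool_rot: [180.0, 0.0, 101.5]
force: [-0.3, 0.1, -0.2]
grip_width: 0.0489
```

Gripped at 49 mm. Now the pull, along tool -x.

move_arm:
  steps:
    - [4.0,-0.2,0,0,0,0,0]
    - [4.0,-0.4,0,0,0,0,0]
    - [4.0,-0.5,0,0,0,0,0]
    - [4.0,-0.5,0,0,0,0,0]
    - [4.0,-0.5,0,0,0,0,0]

```text
time_s: 9.65
tool_pos: [0.6176, 0.0831, -0.012]
tool_rot: [180.0, -0.4, 101.7]
force: [-2.2, 10.1, -0.3]
grip_width: 0.0493
```

```bash
python3 - <<'E'
from h import *
tips('scene','sc11.png',.025);print(env.get_obs()['time_s'])
E
```

```text
scene [ 0.61756358  0.08305621 -0.01201869] [179.99712304  -0.4129976  101.66803154] [-2.2289783  10.12637941 -0.27029334] 0.04934306321436238
9.7
```

View pics/sc11.png

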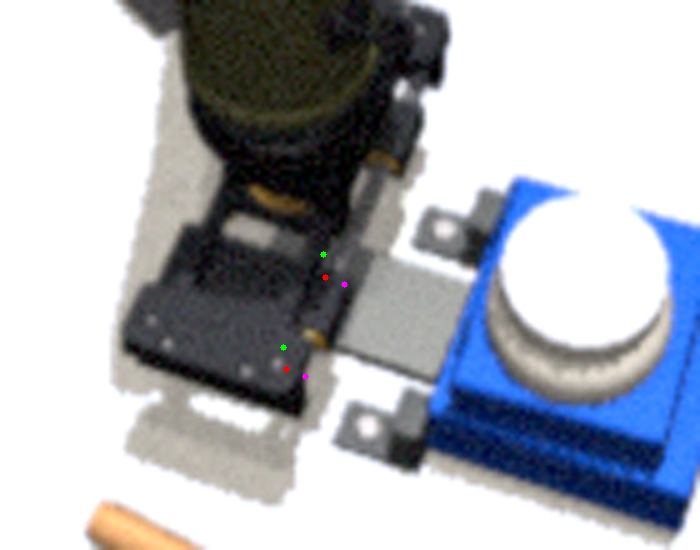

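move_arm:
  steps:
    - [4.0,-0.5,0,0,0,0,0]
    - [4.0,-0.5,0,0,0,0,0]
    - [4.0,-0.5,0,0,0,0,0]
    - [4.0,-0.5,0,0,0,0,0]
    - [4.0,-0.5,0,0,0,0,0]

```text
time_s: 10.12
tool_pos: [0.6224, 0.0594, -0.012]
tool_rot: [-180.0, -0.5, 101.7]
force: [-1.8, 10.0, -0.6]
grip_width: 0.0497
```

move_arm:
  steps:
    - [4.0,-0.5,0,0,0,0,0]
    - [4.0,-0.5,0,0,0,0,0]
    - [4.0,-0.5,0,0,0,0,0]
    - [4.0,-0.5,0,0,0,0,0]
    - [4.0,-0.5,0,0,0,0,0]

```text
time_s: 10.53
tool_pos: [0.6271, 0.0371, -0.012]
tool_rot: [180.0, -0.6, 101.8]
force: [-3.4, 14.1, 0.7]
grip_width: 0.0497
```

```bash
python3 - <<'E'
from h import *
tips('scene','sc12.png',.025);print(env.get_obs()['time_s'])
E
```

```text
scene [ 0.62712029  0.03713633 -0.01202999] [179.99844716  -0.61207629 101.75712292] [-3.42100467 14.13379994  0.68735986] 0.04973637802865886
10.5833
```

View pics/sc12.png

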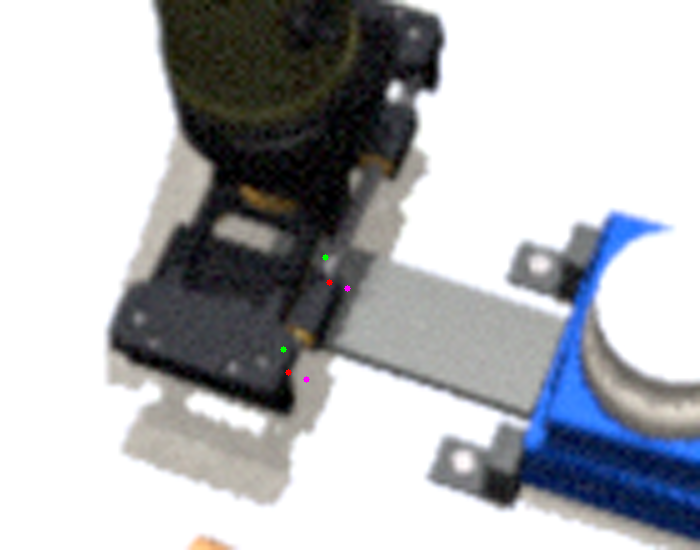

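move_arm:
  steps:
    - [4.0,-0.5,0,0,0,0,0]
    - [4.0,-0.5,0,0,0,0,0]
    - [4.0,-0.5,0,0,0,0,0]
    - [4.0,-0.5,0,0,0,0,0]
    - [4.0,-0.5,0,0,0,0,0]

```text
time_s: 11.0
tool_pos: [0.6319, 0.0149, -0.012]
tool_rot: [180.0, -0.7, 101.9]
force: [-4.0, 15.2, 1.1]
grip_width: 0.0491
```

move_arm:
  steps:
    - [4.0,-0.5,0,0,0,0,0]
    - [4.0,-0.5,0,0,0,0,0]
    - [4.0,-0.5,0,0,0,0,0]
    - [4.0,-0.5,0,0,0,0,0]
    - [4.0,-0.5,0,0,0,0,0]

```text
time_s: 11.42
tool_pos: [0.6389, -0.0221, -0.012]
tool_rot: [-180.0, 0.0, 101.4]
force: [0.2, 1.2, 0.4]
grip_width: 0.0498
```

```bash
python3 - <<'E'
from h import *
tips('scene','sc13.png',.025);o,c=save('scene','sc13f.png')
P=np.array([.6149,.0977]);print(np.linalg.norm(o['tool_pos'][:2]-P),o['time_s'])
cv2.imwrite('pics/sc13z.png',cv2.resize(c['img'][230:390,170:430,::-1],None,fx=3,fy=3))
E
```

```text
scene [ 0.63890432 -0.02207562 -0.01200873] [-1.79984245e+02  4.32589585e-02  1.01434811e+02] [0.202344   1.16553585 0.38667224] 0.0497629368431355
0.1240708673872182 11.4667
```

View pics/sc13z.png

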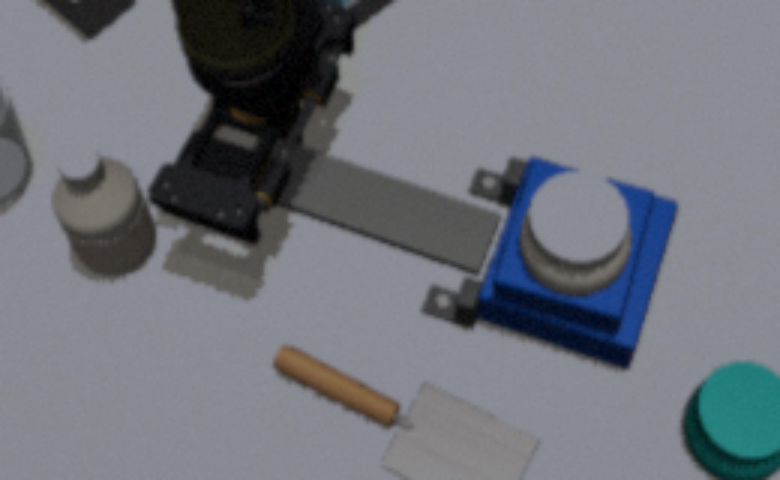

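The cover is out past the stack, and the stack has come down upright. I'll pull 15 mm more, then let go.

move_arm:
  steps:
    - [4.0,-0.4,0,0,0,0,0]
    - [4.0,-0.4,0,0,0,0,0]
    - [4.0,-0.4,0,0,0,0,0]
    - [4.0,-0.3,0,0,0,0,0]
    - [4.0,0,0,0,0,0,0]

```text
time_s: 11.93
tool_pos: [0.642, -0.0371, -0.012]
tool_rot: [-180.0, 0.1, 101.4]
force: [-0.2, -1.1, 0.1]
grip_width: 0.0496
```

move_arm:
  steps:
    - [6.5,0,0,0,0,0,0]
    - [6.5,0,0,0,0,0,0]
    - [6.5,0,0,0,0,0,0]
    - [6.5,0,0,0,0,0,0]

```text
time_s: 12.27
tool_pos: [0.6417, -0.0354, -0.012]
tool_rot: [-180.0, 0.0, 101.5]
force: [-0.2, -0.6, 0.0]
grip_width: 0.0632
```

move_arm:
  steps:
    - [7.5,0,0,-1.0,0,0,0]
    - [7.5,0,0,-2.0,0,0,0]
    - [7.5,0,0,-2.0,0,0,0]
    - [7.5,0,0,-1.0,0,0,0]
    - [7.5,0,0,0,0,0,0]

```text
time_s: 12.68
tool_pos: [0.6441, -0.0354, 0.0515]
tool_rot: [179.7, 0.1, 101.5]
force: [0.5, 0.4, -1.4]
grip_width: 0.0747
```

```bash
python3 - <<'E'
from h import *
import pickle
o,c=save('wrist','w14.png');pickle.dump((o,c),open('w14.pkl','wb'));print(o['tool_pos'],o['tool_rot'],o['time_s'])
o,c=save('scene','sc14.png');pickle.dump((o,c),open('s14.pkl','wb'))
o,c=save('side','sd14.png');pickle.dump((o,c),open('d14.pkl','wb'))
E
```

```text
[ 0.64414553 -0.03537009  0.05153322] [1.79691335e+02 1.03187510e-01 1.01466686e+02] 12.6833
```

View pics/w14.png

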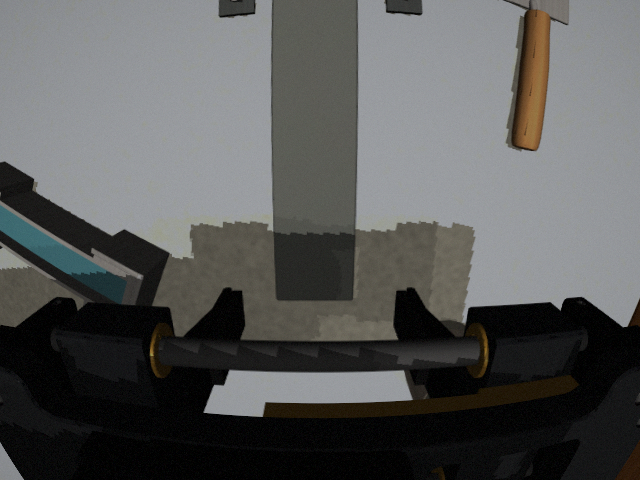

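View pics/sd14.png

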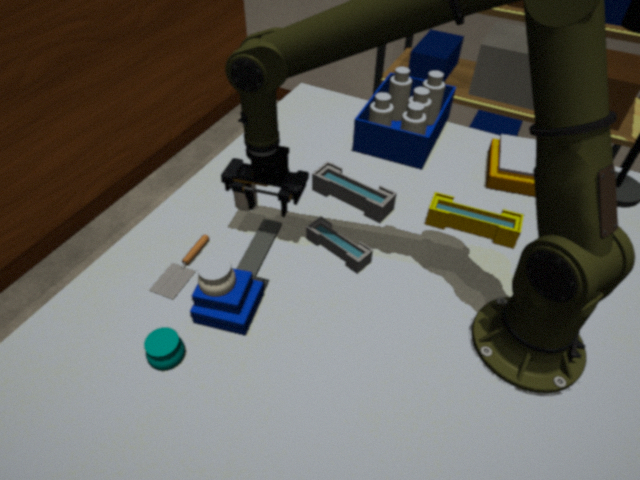

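The cover lies flat with its front edge at row 300 (columns 277–354). The stack is upright. Next I'll move to the cover's middle.

```bash
python3 - <<'E'
from h import *
import pickle
o,w=pickle.load(open('w14.pkl','rb'))
T=R.from_euler('xyz',o['tool_rot'],degrees=True).as_matrix()
C=wun(o,w,[(277,300),(354,299),(271.5,80),(357.5,80)],.01)
print((C-o['tool_pos'])@T*100)
E
```

```text
[[-2.24752921 -2.74558863  4.14264545]
 [-2.19568773  2.21911526  4.16929828]
 [11.32090175 -2.72553078  4.1183169 ]
 [11.30133551  2.17791101  4.1447683 ]]
```

move_arm:
  steps:
    - [7.5,1.5,0,-0.5,0,0,0]
    - [7.5,2.0,0,-0.5,0,0,0]
    - [7.5,2.0,0,-0.5,0,0,0]
    - [7.5,1.5,0,-0.5,0,0,0]
    - [7.5,0.8,0,0,0,0,0]

```text
time_s: 13.25
tool_pos: [0.6257, 0.0451, 0.0688]
tool_rot: [180.0, -0.1, 101.7]
force: [1.2, -0.7, 0.2]
grip_width: 0.0748
```

move_arm:
  steps:
    - [7.5,0,0,0,0,0,0]
    - [7.5,0,0,0,0,0,0]

```text
time_s: 13.42
tool_pos: [0.626, 0.0407, 0.0676]
tool_rot: [-180.0, 0.0, 101.5]
force: [0.9, 0.0, 0.1]
grip_width: 0.0749
```

```bash
python3 - <<'E'
from h import *
import pickle
o,c=save('wrist','w15.png');pickle.dump((o,c),open('w15.pkl','wb'));print(o['tool_pos'],o['tool_rot'],o['time_s'])
E
```

```text
[0.62603366 0.04072655 0.06757024] [-1.79953839e+02  4.23136729e-02  1.01508012e+02] 13.4167
```

View pics/w15.png

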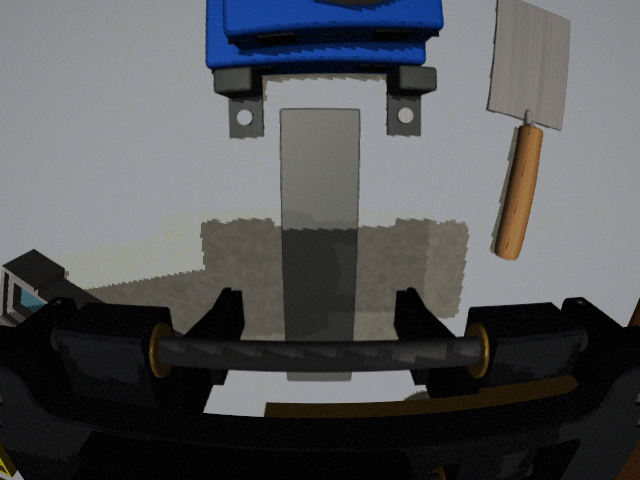

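```bash
python3 - <<'E'
from h import *
import pickle
o,w=pickle.load(open('w15.pkl','rb'))
T=R.from_euler('xyz',o['tool_rot'],degrees=True).as_matrix()
C=wun(o,w,[(280.5,109.5),(360,109.5),(286,380),(352,380)],.01)
print((C-o['tool_pos'])@T*100, C[:,:2])
E
```

```text
[[  9.67411719  -2.37852089   5.75179896]
 [  9.67156963   2.50298583   5.74786803]
 [-10.0127867   -2.60840394   5.7665232 ]
 [-10.0252165    2.52430887   5.76239719]] [[ 0.58338934  0.13072677]
 [ 0.63122817  0.14044065]
 [ 0.62041297 -0.06264328]
 [ 0.67073308 -0.05252506]]
```

move_arm:
  steps:
    - [7.0,-0.2,0,2.0,0,0,0]
    - [7.0,0,0,2.0,0,0,0]
    - [7.0,0,0,2.0,0,0,0]
    - [7.0,0,0,1.2,0,0,0]
    - [7.0,0,0,0,0,0,0]

```text
time_s: 13.88
tool_pos: [0.6243, 0.0369, -0.0075]
tool_rot: [-179.7, -0.0, 101.4]
force: [-0.3, -0.6, -0.5]
grip_width: 0.0701
```

move_arm:
  steps:
    - [6.5,0,0,0,0,0,0]
    - [6.5,0,0,0,0,0,0]

```text
time_s: 14.05
tool_pos: [0.6276, 0.0386, -0.003]
tool_rot: [179.9, 0.0, 101.4]
force: [0.2, -0.7, 0.1]
grip_width: 0.0668
```

Down 8 mm more, then close.

move_arm:
  steps:
    - [6.5,0,0,0.4,0,0,0]
    - [6.5,0,0,0.3,0,0,0]
    - [6.5,0,0,0,0,0,0]

```text
time_s: 14.3
tool_pos: [0.6267, 0.0387, -0.011]
tool_rot: [-180.0, 0.0, 101.5]
force: [-0.1, 0.1, -0.0]
grip_width: 0.0652
```

move_arm:
  steps:
    - [6.0,0,0,0.1,0,0,0]
    - [5.0,0,0,0,0,0,0]
    - [4.0,0,0,0,0,0,0]
    - [4.0,0,0,0,0,0,0]
    - [4.0,0,0,0,0,0,0]
  force: 35

```text
time_s: 14.72
tool_pos: [0.6268, 0.0389, -0.0119]
tool_rot: [180.0, 0.0, 101.5]
force: [-0.4, 0.9, 0.7]
grip_width: 0.0497
```

move_arm:
  steps:
    - [4.0,0,0,0,0,0,0]
    - [4.0,0,0,0,0,0,0]
    - [4.0,0,0,0,0,0,0]

```text
time_s: 14.97
tool_pos: [0.6268, 0.0389, -0.0118]
tool_rot: [180.0, 0.0, 101.5]
force: [0.9, -0.4, 0.9]
grip_width: 0.0494
```

Next I'll pull level another 25 mm so it's well clear of the stops, then let go on the bench.

move_arm:
  steps:
    - [4.0,-0.4,0,0,0,0,0]
    - [4.0,-0.7,0,0,0,0,0]
    - [4.0,-0.7,0,0,0,0,0]
    - [4.0,-0.5,0,0,0,0,0]
    - [4.0,-0.2,0,0,0,0,0]

```text
time_s: 15.38
tool_pos: [0.6321, 0.0129, -0.0118]
tool_rot: [180.0, 0.0, 101.4]
force: [-0.3, 1.2, 1.3]
grip_width: 0.0495
```

move_arm:
  steps:
    - [4.0,0,0,0,0,0,0]
    - [6.5,0,0,0,0,0,0]
    - [6.5,0,0,0,0,0,0]
    - [6.5,0,0,0,0,0,0]
    - [6.5,0,0,0,0,0,0]

```text
time_s: 15.8
tool_pos: [0.6314, 0.0144, -0.0122]
tool_rot: [-180.0, 0.0, 101.5]
force: [-1.1, -0.8, -0.4]
grip_width: 0.0636
```

move_arm:
  steps:
    - [6.5,0,0,-1.0,0,0,0]
    - [6.5,0,0,-1.0,0,0,0]
    - [6.5,0,0,-1.0,0,0,0]
    - [6.5,0,0,0,0,0,0]
    - [6.5,0,0,0,0,0,0]

```text
time_s: 16.22
tool_pos: [0.6327, 0.0144, 0.0195]
tool_rot: [179.9, 0.1, 101.5]
force: [1.0, -0.1, 0.9]
grip_width: 0.0649
```

```bash
python3 - <<'E'
from h import *
import pickle
o,c=save('wrist','w16.png');pickle.dump((o,c),open('w16.pkl','wb'));print(o['tool_pos'],o['tool_rot'],o['time_s'])
o,c=save('scene','sc16.png')
cv2.imwrite('pics/sc16z.png',cv2.resize(c['img'][150:390,150:430,::-1],None,fx=2.5,fy=2.5))
E
```

```text
[0.63272342 0.0143744  0.01954896] [1.79859151e+02 5.14972063e-02 1.01457681e+02] 16.2167
```

View pics/w16.png

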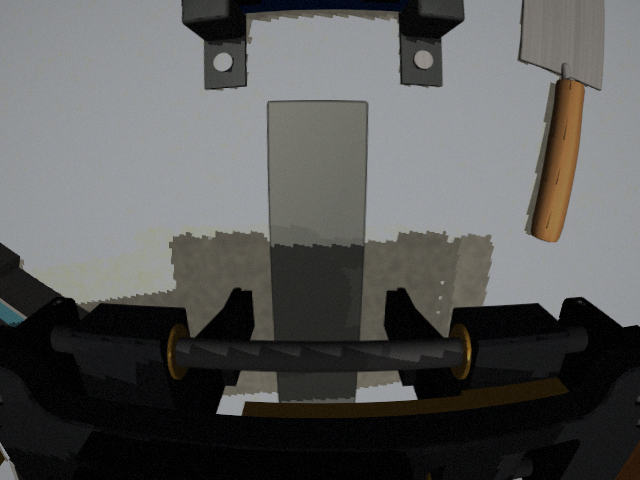

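View pics/sc16z.png

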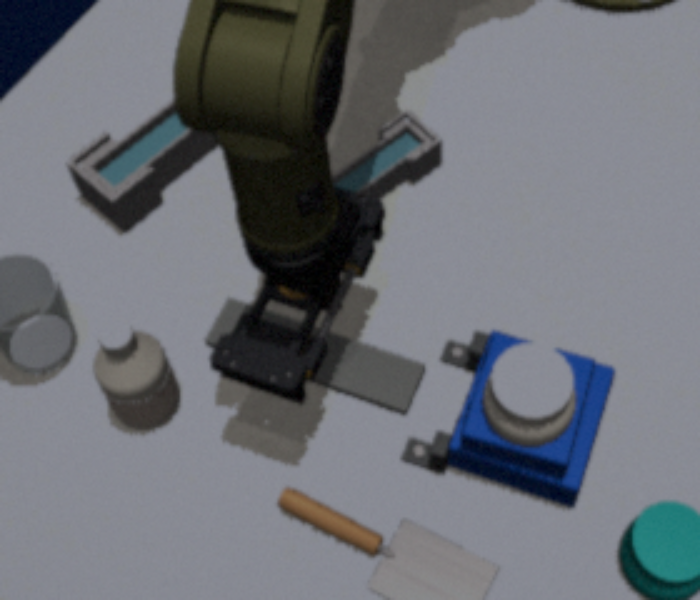

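The cover is wholly clear: its rear edge is at row 100, beyond the foot plates. The stack is standing. Now I'll measure the middle.

```bash
python3 - <<'E'
from h import *
import pickle
o,w=pickle.load(open('w16.pkl','rb'))
T=R.from_euler('xyz',o['tool_rot'],degrees=True).as_matrix()
C=wun(o,w,[(267.5,100.5),(367.5,100.5),(278.5,402.5),(355.5,402.5)],.01)
print((C-o['tool_pos'])@T*100, C[:,:2])
E
```

```text
[[ 9.81898784 -2.53571236  0.93984048]
 [ 9.80883104  2.3381172   0.95183085]
 [-8.16655933 -2.6602309   0.95569976]
 [-8.1836022   2.30154417  0.96791252]] [[ 0.58839119  0.10556671]
 [ 0.63617854  0.11514877]
 [ 0.62289845 -0.07095189]
 [ 0.67156141 -0.06126262]]
```

move_arm:
  steps:
    - [6.5,-0.2,0,1.2,0,0,0]
    - [6.5,0,-0.1,1.0,0,0,0]
    - [6.5,0,0,0.5,0,0,0]
    - [6.5,0,0,0,0,0,0]
    - [6.5,0,0,0,0,0,0]

```text
time_s: 16.73
tool_pos: [0.6302, 0.0123, -0.0102]
tool_rot: [-179.9, -0.0, 101.5]
force: [-0.0, 0.0, 0.8]
grip_width: 0.0649
```

move_arm:
  steps:
    - [5.0,0,0,0,0,0,0]
    - [4.0,0,0,0,0,0,0]
    - [4.0,0,0,0,0,0,0]
    - [4.0,0,0,0,0,0,0]
    - [4.0,0,0,0,0,0,0]
  force: 35

```text
time_s: 17.15
tool_pos: [0.6316, 0.0123, -0.0085]
tool_rot: [179.9, 0.0, 101.5]
force: [-0.4, 0.7, 1.2]
grip_width: 0.0493
```

move_arm:
  steps:
    - [4.0,0,0,0,0,0,0]
    - [4.0,0,0,0,0,0,0]

```text
time_s: 17.32
tool_pos: [0.6316, 0.0123, -0.0085]
tool_rot: [179.9, 0.0, 101.5]
force: [0.1, 0.5, 1.6]
grip_width: 0.0491
```

```bash
python3 - <<'E'
from h import *
import pickle
o,c=save('wrist','w17.png');pickle.dump((o,c),open('w17.pkl','wb'));print(o['tool_pos'],o['tool_rot'],o['time_s'],o['grip_width'])
E
```

```text
[ 0.63157615  0.0123141  -0.00850771] [1.79943755e+02 1.21207112e-02 1.01459835e+02] 17.3167 0.049073687539703204
```

View pics/w17.png

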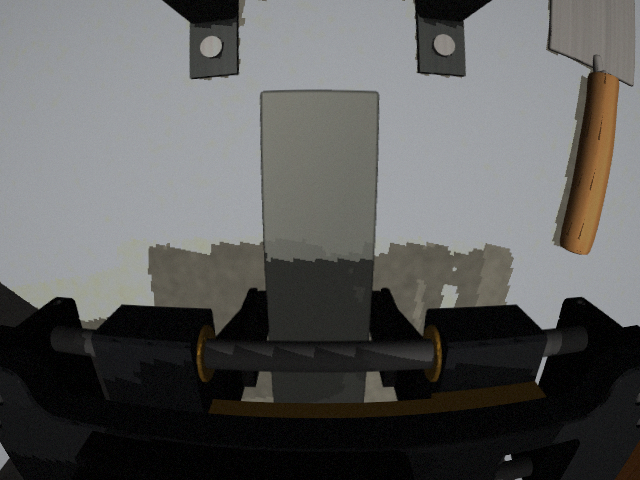

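```bash
python3 - <<'E'
from h import *
print(env.get_obs()['qpos'])
plan([.53,-.19,.16],170.2,15,4.0,start=([.6316,.0123,.16],101.46))
E
```

```text
[ 25.94985009  32.2083528  -37.71758121  97.0775344   22.51140685
  58.4351465   -8.00930039]
[4.0, -1.19, -0.93, -0.0, 0, 0, -0.08],[4.0, -1.11, -1.03, -0.0, 0, 0, -0.08],[4.0, -1.02, -1.1, -0.0, 0, 0, -0.0799],[4.0, -0.93, -1.19, -0.0, 0, 0, -0.08],[4.0, -0.84, -1.26, -0.0, 0, 0, -0.08],
[4.0, -0.73, -1.32, -0.0, 0, 0, -0.08],[4.0, -0.62, -1.37, -0.0, 0, 0, -0.08],[4.0, -0.51, -1.42, -0.0, 0, 0, -0.08],[4.0, -0.4, -1.46, -0.0, 0, 0, -0.0799],[4.0, -0.27, -1.48, -0.0, 0, 0, -0.08],
[4.0, -0.16, -1.5, -0.0, 0, 0, -0.08],[4.0, -0.04, -1.51, -0.0, 0, 0, -0.08],[4.0, 0.08, -1.51, -0.0, 0, 0, -0.08],[4.0, 0.2, -1.5, -0.0, 0, 0, -0.08],[4.0, 0.32, -1.47, -0.0, 0, 0, -0.0799],

end [ 0.53004138 -0.19001358  0.16      ] 170.1977466818448
```

move_arm:
  steps:
    - [4.0,0,0,-0.3,0,0,0]
    - [4.0,0,0,-0.6,0,0,0]
    - [4.0,0,0,-1.0,0,0,0]
    - [4.0,0,0,-1.0,0,0,0]
    - [4.0,0,0,-0.5,0,0,0]

```text
time_s: 17.78
tool_pos: [0.6321, 0.0123, 0.0271]
tool_rot: [179.9, 0.0, 101.5]
force: [1.2, 0.4, -0.7]
grip_width: 0.0493
```

```bash
python3 - <<'E'
from h import *
o,c=save('wrist','w18.png');print(o['tool_pos'],o['tool_rot'],o['time_s'],o['grip_width'],o['force'])
o,c=save('side','sd18.png'); cv2.imwrite('pics/sd18z.png',cv2.resize(c['img'][130:330,170:400,::-1],None,fx=3.2,fy=3.2))
E
```

```text
[0.63205702 0.01234836 0.02711353] [1.79876670e+02 3.06659427e-02 1.01456353e+02] 17.7833 0.049285569605513065 [ 1.19229288  0.38672488 -0.66928703]
```

View pics/sd18z.png

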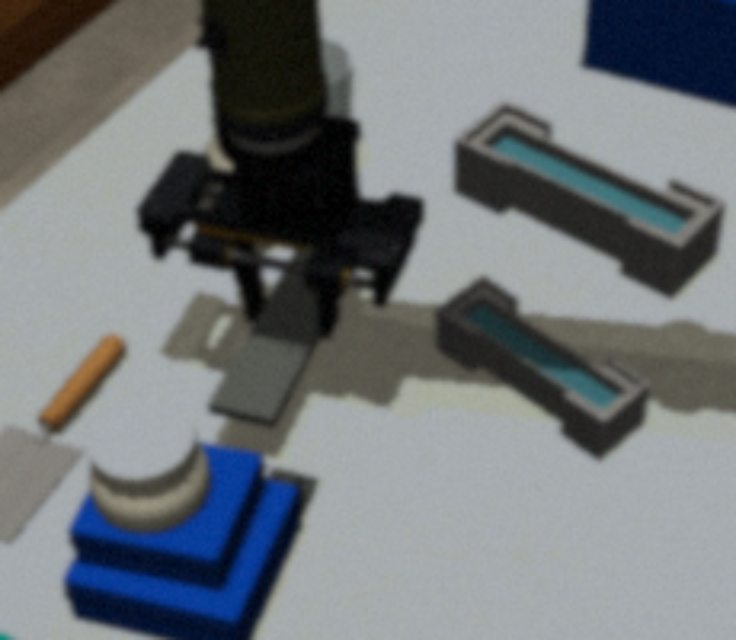

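View pics/w18.png

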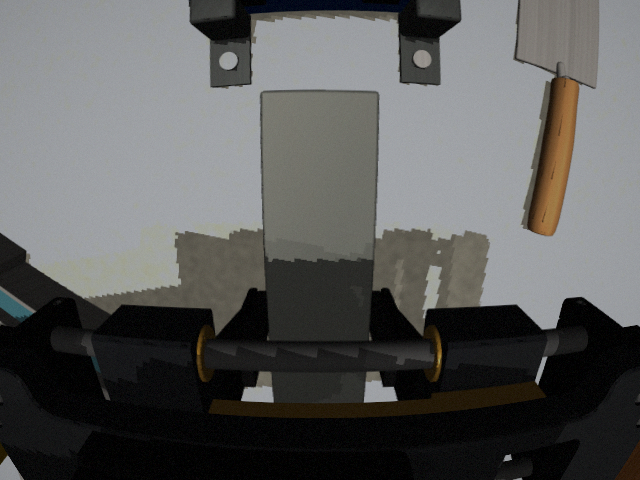

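The cover is lifted level, held in the middle. I'll raise it well above the bottle height.

move_arm:
  steps:
    - [4.0,0,0,-2.0,0,0,0]
    - [4.0,0,0,-2.8,0,0,0]
    - [4.0,0,0,-2.8,0,0,0]
    - [4.0,0,0,-2.8,0,0,0]
    - [4.0,0,0,-2.0,0,0,0]

```text
time_s: 18.3
tool_pos: [0.6317, 0.0124, 0.1516]
tool_rot: [179.9, 0.0, 101.5]
force: [0.3, -0.7, -0.6]
grip_width: 0.0493
```

move_arm:
  steps:
    - [4.0,-1.2,-0.9,0,0,0,-0.08]
    - [4.0,-1.1,-1.0,0,0,0,-0.08]
    - [4.0,-1.0,-1.1,0,0,0,-0.08]
    - [4.0,-0.9,-1.2,0,0,0,-0.08]
    - [4.0,-0.8,-1.3,0,0,0,-0.08]

```text
time_s: 18.72
tool_pos: [0.5963, -0.0551, 0.1488]
tool_rot: [-180.0, -0.0, 124.6]
force: [-1.0, -1.1, -2.2]
grip_width: 0.0491
```

move_arm:
  steps:
    - [4.0,-0.7,-1.3,0,0,0,-0.08]
    - [4.0,-0.6,-1.4,0,0,0,-0.08]
    - [4.0,-0.5,-1.4,0,0,0,-0.08]
    - [4.0,-0.4,-1.5,0,0,0,-0.08]
    - [4.0,-0.3,-1.5,0,0,0,-0.08]

```text
time_s: 19.13
tool_pos: [0.5619, -0.1226, 0.1488]
tool_rot: [-180.0, -0.0, 147.5]
force: [0.1, 0.2, -1.5]
grip_width: 0.0496
```

move_arm:
  steps:
    - [4.0,-0.2,-1.5,0,0,0,-0.08]
    - [4.0,0,-1.5,0,0,0,-0.08]
    - [4.0,0.1,-1.5,0,0,0,-0.08]
    - [4.0,0.2,-1.0,0,0,0,-0.08]
    - [4.0,0.1,-0.5,0,0,0,-0.08]

```text
time_s: 19.55
tool_pos: [0.5336, -0.1777, 0.1487]
tool_rot: [-179.9, -0.1, 170.3]
force: [0.2, 0.4, -1.2]
grip_width: 0.0492
```

move_arm:
  steps:
    - [4.0,0,0,0,0,0,0]
    - [4.0,0,0,0,0,0,0]
    - [4.0,0,0,0,0,0,0]

```text
time_s: 19.8
tool_pos: [0.5351, -0.175, 0.149]
tool_rot: [180.0, 0.0, 170.1]
force: [-0.1, 0.5, -1.5]
grip_width: 0.0491
```

```bash
python3 - <<'E'
from h import *
import pickle
o,c=save('wrist','w19.png');pickle.dump((o,c),open('w19.pkl','wb'));print(o['tool_pos'],o['tool_rot'],o['time_s'],o['grip_width'],o['joint_velocities'],o['qpos'])
E
```

```text
[ 0.53505203 -0.17497088  0.14901963] [1.79982008e+02 1.25554938e-03 1.70145316e+02] 19.8 0.049147239226528874 [-0.51374514  0.01987407 -0.11643711 -0.05531057  0.10206864  0.1086123
  0.5057857 ] [ 59.15058375  16.11521665 -50.6632506   98.89777512  13.08952476
  71.18786434  85.47524094]
```

View pics/w19.png

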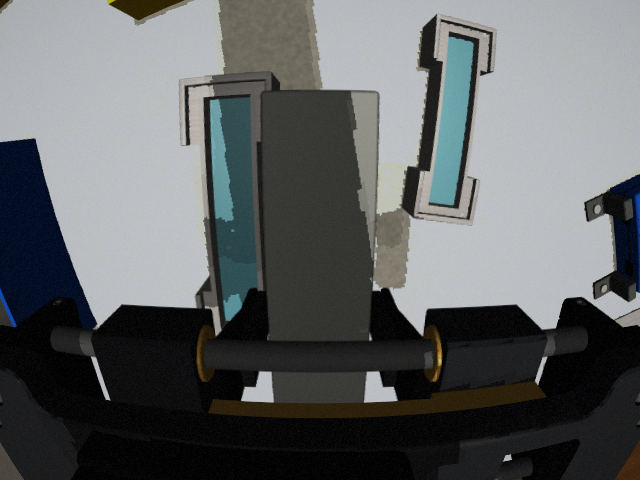

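```bash
python3 - <<'E'
import cv2
a=cv2.imread('pics/w19.png')[55:165,165:395]
cv2.imwrite('pics/z19.png',cv2.resize(cv2.convertScaleAbs(a,alpha=1.5),None,fx=3.4,fy=3.4,interpolation=cv2.INTER_CUBIC))
E
```

```text
(no output)
```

View pics/z19.png

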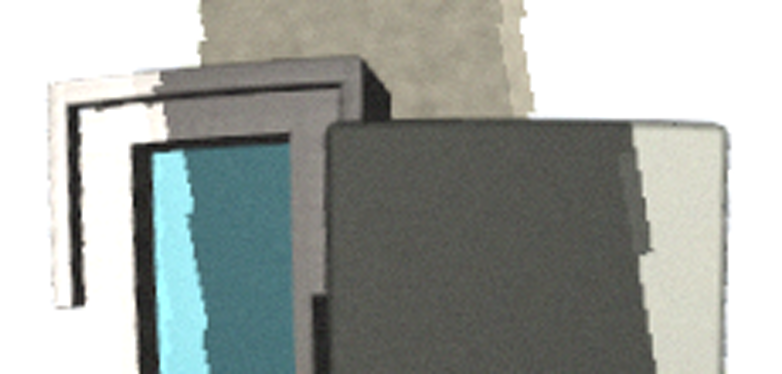

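```bash
cat > fit.py <<'E'
from h import *
import pickle
from scipy.optimize import least_squares
np.set_printoptions(precision=4,suppress=True)
o,w=pickle.load(open('w19.pkl','rb')); o1,w1=pickle.load(open('w1.pkl','rb'))
f=lambda L:(np.array(L)+.5)/3.4-.5+[165,55]
T=R.from_euler('xyz',o['tool_rot'],degrees=True).as_matrix()
tr=wun(o,w,f([(50,85),(358,58)]),.058); print(tr[:,:2],np.linalg.norm(tr[1]-tr[0]))
d=tr[1]-tr[0]; print('end-edge angle-90',np.degrees(np.arctan2(d[1],d[0]))-90)
zt=o['tool_pos'][2]+.0185
cv=wun(o,w,f([(330,122),(726,125)]),zt); print('cover edge in tool',(cv-o['tool_pos'])@T)
m=tr.mean(0)[:2]
for a in (-9.7,-9.9,-10.2):
    u=np.array([np.cos(np.radians(a)),np.sin(np.radians(a))]); print(a,'trough centre',m+.111*u)
uw1=(np.array([(672,34),(755,233),(38,325),(140,520)])+.5)/3.3-.5+[250,70]; uw2=f([(50,85),(358,58)])
def box(p):
    c,s=np.cos(p[2]),np.sin(p[2]); L=np.array([(a*.111,b*.035) for a in(-1,1) for b in(-1,1)])
    return np.c_[L[:,0]*c-L[:,1]*s+p[0],L[:,0]*s+L[:,1]*c+p[1],[.058]*4]
def r(p):
    B=box(p); q=wproj(o1,w1,B); j=np.linalg.norm(q[:,None]-uw1,axis=2).argmin(1); q2=wproj(o,w,B[:2]); j2=np.linalg.norm(q2[:,None]-uw2,axis=2).argmin(1)
    return np.r_[(q-uw1[j]).ravel(),(q2-uw2[j2]).ravel()]
s=least_squares(r,[.505,-.238,-.17]); print(s.x,np.degrees(s.x[2]),s.fun)
E
python3 fit.py
```

```text
[[ 0.392  -0.2549]
 [ 0.4029 -0.1881]] 0.06765192335792002
end-edge angle-90 -9.328307651309913
cover edge in tool [[ 0.1013 -0.0251 -0.0185]
 [ 0.1009  0.0231 -0.0185]]
-9.7 trough centre [ 0.5069 -0.2402]
-9.9 trough centre [ 0.5068 -0.2406]
-10.2 trough centre [ 0.5067 -0.2412]
[ 0.5065 -0.2404 -0.1691] -9.689727249496823 [-0.8153  0.8668 -1.2096 -0.0007  1.8455 -0.2221  1.5769 -1.2829 -1.7747
 -0.5393  1.3074 -0.2609]
```

```bash
python3 - <<'E'
from h import *
plan([.5077,-.2395,.110],170.3,5,4.0)
E
```

```text
[4.0, 0.32, -1.37, 0.78, 0, 0, -0.0004],[4.0, 0.32, -1.37, 0.78, 0, 0, -0.0004],[4.0, 0.32, -1.37, 0.78, 0, 0, -0.0003],[4.0, 0.33, -1.36, 0.79, 0, 0, -0.0004],[4.0, 0.32, -1.37, 0.78, 0, 0, -0.0004],

end [ 0.50769536 -0.23947962  0.10996684] 170.29938354796786
```

move_arm:
  steps:
    - [4.0,0.3,-1.4,0.4,0,0,0]
    - [4.0,0.3,-1.4,0.8,0,0,-0.001]
    - [4.0,0.4,-1.4,0.8,0,0,-0.001]
    - [4.0,0.3,-1.3,0.8,0,0,0]
    - [4.0,0.3,-1.3,0.8,0,0,0]

```text
time_s: 20.27
tool_pos: [0.5065, -0.2415, 0.1118]
tool_rot: [-180.0, -0.1, 170.3]
force: [-0.2, 0.2, -0.8]
grip_width: 0.0494
```

move_arm:
  steps:
    - [4.0,0,0,0,0,0,0]
    - [4.0,0,0,0,0,0,0]
    - [4.0,0,0,0,0,0,0]

```text
time_s: 20.52
tool_pos: [0.5081, -0.2394, 0.1132]
tool_rot: [179.9, 0.0, 170.3]
force: [-0.2, 0.0, -2.2]
grip_width: 0.0489
```

```bash
python3 - <<'E'
from h import *
import pickle
o,c=save('wrist','w20.png');pickle.dump((o,c),open('w20.pkl','wb'));print(o['tool_pos'],o['tool_rot'],o['time_s'],o['grip_width'])
cv2.imwrite('pics/z20.png',cv2.resize(cv2.convertScaleAbs(c['img'][30:240,215:425,::-1],alpha=1.5),None,fx=2.8,fy=2.8,interpolation=cv2.INTER_CUBIC))
plan([.5077,-.2395,.08],170.3,3,4.0)
E
```

```text
[ 0.50809344 -0.23935332  0.11317498] [1.79946995e+02 2.94477576e-02 1.70337413e+02] 20.5167 0.048923304997817246
[4.0, 0.02, -0.02, 1.12, 0, 0, 0.0005],[4.0, 0.02, -0.02, 1.11, 0, 0, 0.0006],[4.0, 0.02, -0.02, 1.12, 0, 0, 0.0005],
end [ 0.5077325  -0.23952412  0.07997429] 170.3001527785372
```

View pics/z20.png

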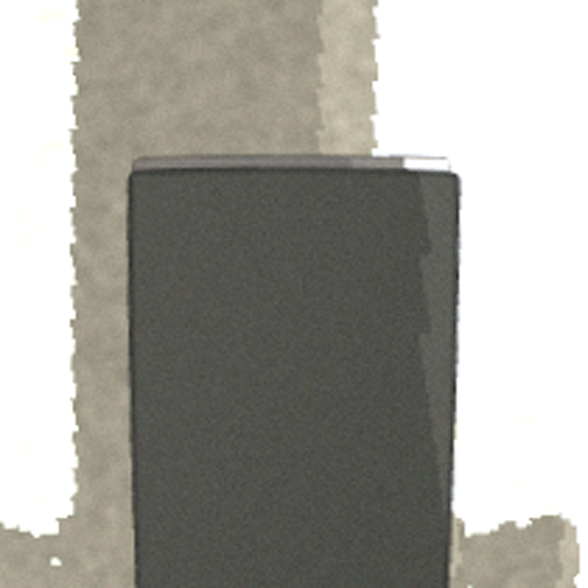

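move_arm:
  steps:
    - [4.0,0,0,1.0,0,0,0]
    - [4.0,0,0,1.2,0,0,0]
    - [4.0,0,0,1.2,0,0,0]
    - [4.0,0,0,1.0,0,0,0]
    - [4.0,0,0,0.5,0,0,0]

```text
time_s: 20.98
tool_pos: [0.5063, -0.2393, 0.0615]
tool_rot: [179.9, -0.2, 170.4]
force: [-1.0, -1.1, -2.1]
grip_width: 0.0491
```

move_arm:
  steps:
    - [4.0,0,0,0,0,0,0]
    - [4.0,0,0,0,0,0,0]
    - [4.0,0,0,0,0,0,0]

```text
time_s: 21.23
tool_pos: [0.5081, -0.2401, 0.0644]
tool_rot: [-180.0, 0.0, 170.3]
force: [0.6, 0.3, -1.0]
grip_width: 0.0491
```

```bash
python3 - <<'E'
from h import *
import pickle
o,c=save('wrist','w21.png');pickle.dump((o,c),open('w21.pkl','wb'));print(o['tool_pos'],o['tool_rot'],o['time_s'],o['grip_width'],o['force'])
cv2.imwrite('pics/z21.png',cv2.resize(cv2.convertScaleAbs(c['img'][50:220,215:425,::-1],alpha=1.5),None,fx=3.4,fy=3.4,interpolation=cv2.INTER_CUBIC))
for n in('scene','side'):
    o,c=save(n,n+'21.png')
    a=c['img'][140:260,160:290] if n=='scene' else c['img'][130:240,290:410]
    cv2.imwrite(f'pics/{n}21z.png',cv2.resize(cv2.convertScaleAbs(a[:,:,::-1],alpha=1.5),None,fx=5,fy=5,interpolation=cv2.INTER_CUBIC))
E
```

```text
[ 0.50810232 -0.24005508  0.0643835 ] [-1.79995049e+02  4.17357419e-02  1.70333835e+02] 21.2333 0.04914568732560023 [ 0.58144559  0.31600133 -1.00124301]
```

View pics/z21.png

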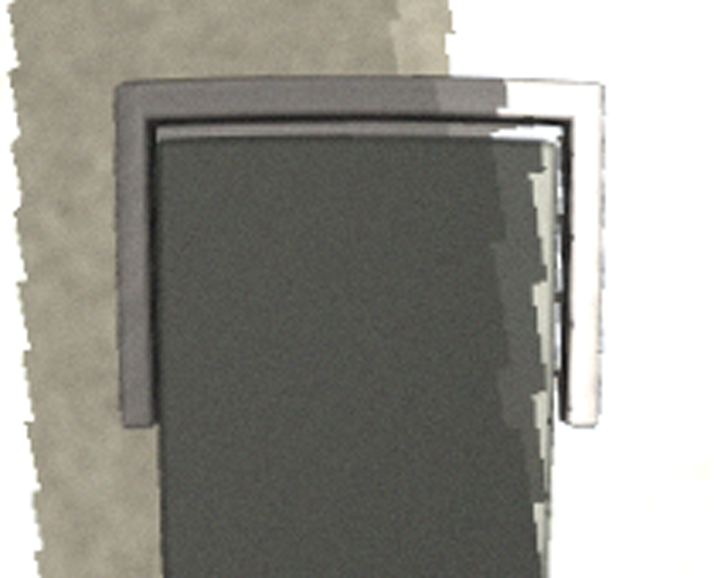

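View pics/scene21z.png

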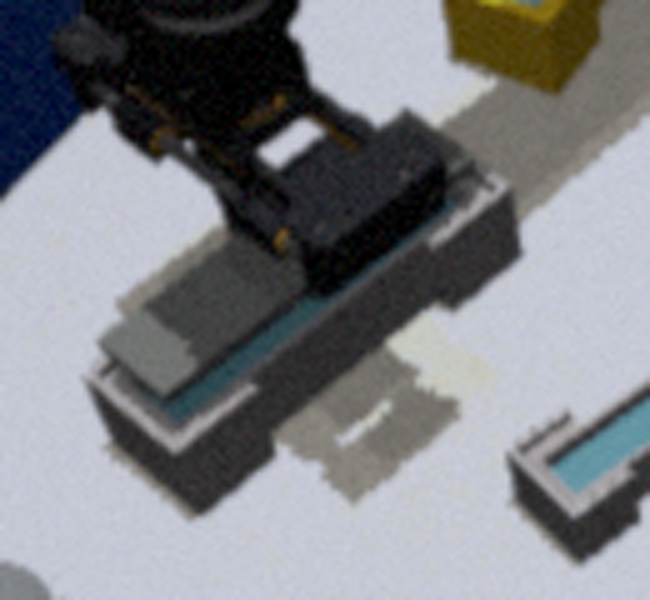

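View pics/side21z.png

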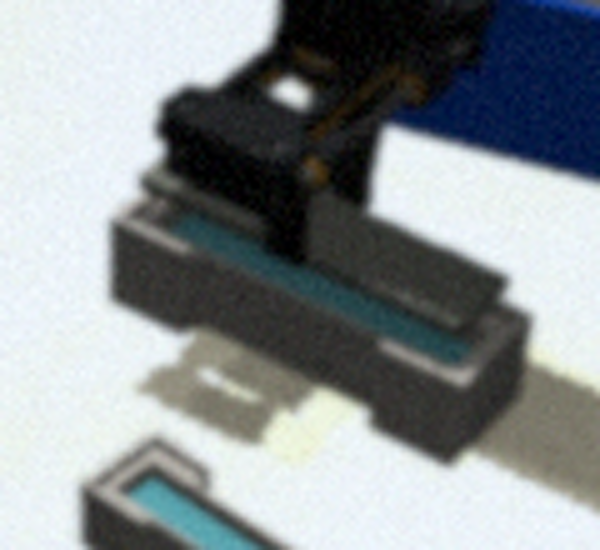

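```bash
python3 - <<'E'
from h import *
import pickle
o,w=pickle.load(open('w21.pkl','rb'))
T=R.from_euler('xyz',o['tool_rot'],degrees=True).as_matrix()
f=lambda L:(np.array(L)+.5)/3.4-.5+[215,50]
A=wun(o,w,f([(118,80),(605,80),(152,117),(570,117),(125,428),(598,428)]),.058)
B=wun(o,w,f([(162,138),(549,138),(160,560),(546,560)]),o['tool_pos'][2]+.0185)
print((A-o['tool_pos'])@T*1000);print((B-o['tool_pos'])@T*1000)
E
```

```text
[[113.24693199 -34.79429473   6.3040192 ]
 [113.27682816  34.1424326    6.29804081]
 [107.51439249 -29.91218966   6.30777309]
 [107.52403628  29.07614984   6.30266905]
 [ 62.48331694 -34.64427542   6.34098379]
 [ 62.42431467  33.88144406   6.33510566]]
[[101.37574909 -24.79491848 -18.57170728]
 [101.32154138  22.2622345  -18.57573386]
 [ 48.24794541 -26.23422847 -18.53288323]
 [ 48.16181479  22.90692895 -18.53706663]]
```

move_arm:
  steps:
    - [4.0,0.1,0.1,0.2,0,0,0]
    - [4.0,0,0,0.4,0,0,0]
    - [4.0,0,0,0.4,0,0,0]
    - [4.0,0,0,0.3,0,0,0]
    - [4.0,0,0,0.2,0,0,0]

```text
time_s: 21.8
tool_pos: [0.5064, -0.2388, 0.0483]
tool_rot: [180.0, -0.0, 170.3]
force: [-0.4, 0.0, -1.2]
grip_width: 0.0492
```

move_arm:
  steps:
    - [4.0,0,0,0.1,0,0,0]
    - [4.0,0,0,0,0,0,0]
    - [4.0,0,0,0,0,0,0]
    - [4.0,0,0,0,0,0,0]

```text
time_s: 22.13
tool_pos: [0.507, -0.2389, 0.0481]
tool_rot: [-180.0, 0.0, 170.3]
force: [-0.3, 0.6, -1.6]
grip_width: 0.0491
```

```bash
python3 - <<'E'
from h import *
import pickle
o,c=save('wrist','w22.png');pickle.dump((o,c),open('w22.pkl','wb'));print(o['tool_pos'],o['tool_rot'],o['time_s'],o['grip_width'],o['force'])
cv2.imwrite('pics/z22.png',cv2.resize(cv2.convertScaleAbs(c['img'][50:220,215:425,::-1],alpha=1.5),None,fx=3.4,fy=3.4,interpolation=cv2.INTER_CUBIC))
E
```

```text
[ 0.50696075 -0.23888553  0.0481422 ] [-1.79993961e+02  1.19819964e-02  1.70330935e+02] 22.1333 0.04910227185754675 [-0.30121704  0.61683599 -1.61796406]
```

View pics/z22.png

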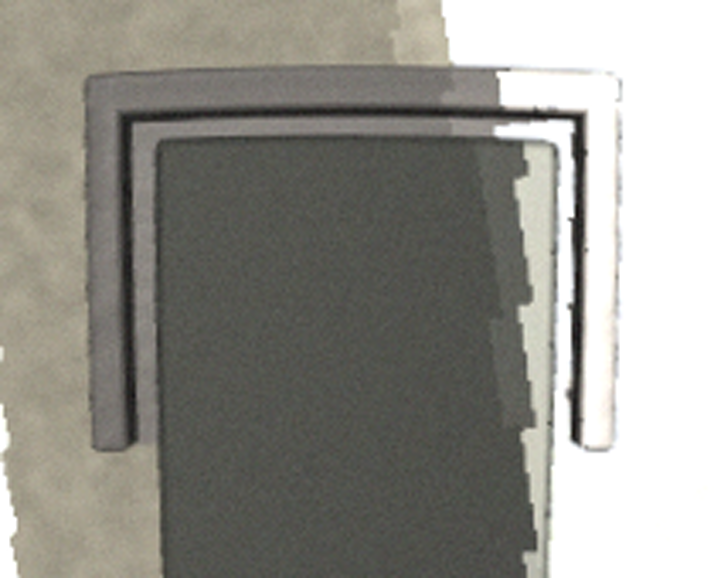

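The cover is centred inside the rims, with a left gap of 23 px, a right gap of 18 px and some end gap. I'll lower the last 6–7 mm gently.

move_arm:
  steps:
    - [4.0,0,0,0.2,0,0,0]
    - [4.0,0,0,0.2,0,0,0]
    - [4.0,0,0,0.1,0,0,0]
    - [4.0,0,0,0,0,0,0]
    - [4.0,0,0,0,0,0,0]

```text
time_s: 22.6
tool_pos: [0.5068, -0.2388, 0.0429]
tool_rot: [180.0, -0.0, 170.3]
force: [-0.2, 0.4, -1.3]
grip_width: 0.0495
```

move_arm:
  steps:
    - [4.0,0,0,0.1,0,0,0]
    - [4.0,0,0,0,0,0,0]
    - [4.0,0,0,0,0,0,0]

```text
time_s: 22.85
tool_pos: [0.5068, -0.2389, 0.042]
tool_rot: [-180.0, -0.0, 170.3]
force: [0.8, -0.5, -1.1]
grip_width: 0.0491
```

move_arm:
  steps:
    - [4.0,0,0,0.05,0,0,0]
    - [4.0,0,0,0,0,0,0]
    - [4.0,0,0,0,0,0,0]

```text
time_s: 23.1
tool_pos: [0.5068, -0.2389, 0.0415]
tool_rot: [-180.0, -0.0, 170.3]
force: [0.3, 0.4, -1.8]
grip_width: 0.0492
```

move_arm:
  steps:
    - [4.0,0,0,0.05,0,0,0]
    - [4.0,0,0,0,0,0,0]
    - [4.0,0,0,0,0,0,0]

```text
time_s: 23.35
tool_pos: [0.5069, -0.2389, 0.0414]
tool_rot: [-180.0, -0.0, 170.3]
force: [-1.3, 1.2, 3.0]
grip_width: 0.0493
```

move_arm:
  steps:
    - [4.0,0,0,0.05,0,0,0]
    - [4.0,0,0,0,0,0,0]
    - [4.0,0,0,0,0,0,0]

```text
time_s: 23.6
tool_pos: [0.5069, -0.2389, 0.0414]
tool_rot: [-180.0, -0.0, 170.3]
force: [-4.2, 1.6, 7.9]
grip_width: 0.049
```

move_arm:
  steps:
    - [4.0,0,0,0.05,0,0,0]
    - [4.0,0,0,0,0,0,0]
    - [4.0,0,0,0,0,0,0]

```text
time_s: 23.85
tool_pos: [0.5069, -0.2389, 0.0414]
tool_rot: [-179.9, -0.0, 170.3]
force: [-4.1, 2.5, 10.9]
grip_width: 0.0491
```

Seated at TCP z = 0.0414, as predicted. I'll back off the pressure, open, and rise straight up.

move_arm:
  steps:
    - [4.0,0,0,-0.1,0,0,0]
    - [5.5,0,0,0,0,0,0]
    - [6.2,0,0,0,0,0,0]
    - [6.2,0,0,0,0,0,0]
    - [6.2,0,0,0,0,0,0]

```text
time_s: 24.27
tool_pos: [0.5069, -0.2389, 0.0409]
tool_rot: [180.0, 0.0, 170.3]
force: [-0.8, -0.5, -0.1]
grip_width: 0.0609
```

move_arm:
  steps:
    - [6.5,0,0,0,0,0,0]
    - [6.5,0,0,-0.5,0,0,0]
    - [6.5,0,0,-1.0,0,0,0]
    - [6.5,0,0,-1.5,0,0,0]
    - [6.5,0,0,-2.0,0,0,0]

```text
time_s: 24.68
tool_pos: [0.5062, -0.2384, 0.0914]
tool_rot: [180.0, -0.1, 170.3]
force: [-0.0, -0.0, 0.1]
grip_width: 0.0651
```

move_arm:
  steps:
    - [7.0,0,0,-3.0,0,0,0]
    - [7.0,0,0,-3.0,0,0,0]
    - [7.0,0,0,-3.0,0,0,0]
    - [7.0,0,0,-2.0,0,0,0]
    - [7.0,0,0,0,0,0,0]

```text
time_s: 25.1
tool_pos: [0.5099, -0.2396, 0.2071]
tool_rot: [-179.8, 0.5, 170.3]
force: [0.3, -0.6, 0.2]
grip_width: 0.0699
```

```bash
python3 - <<'E'
from h import *
import pickle
o,c=save('wrist','w23.png');pickle.dump((o,c),open('w23.pkl','wb'));print(o['tool_pos'],o['tool_rot'],o['time_s'],o['grip_width'],o['force'])
for n in('scene','side'):
    o,c=save(n,n+'23.png')
    a=c['img'][140:260,160:290] if n=='scene' else c['img'][130:240,290:410]
    cv2.imwrite(f'pics/{n}23z.png',cv2.resize(cv2.convertScaleAbs(a[:,:,::-1],alpha=1.5),None,fx=4,fy=4,interpolation=cv2.INTER_CUBIC))
E
```

```text
[ 0.50985822 -0.23955082  0.2070684 ] [-179.78421603    0.48518612  170.34934399] 25.1 0.06994490855439263 [ 0.28024937 -0.58038123  0.22906851]
```

View pics/w23.png

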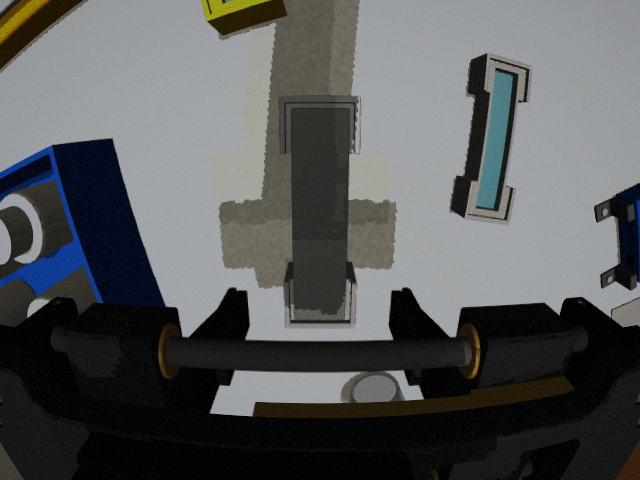

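View pics/side23z.png

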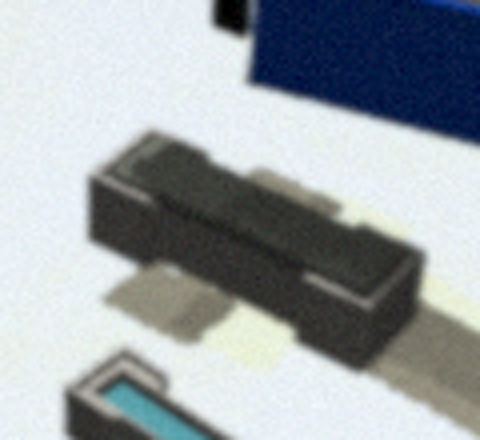

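View pics/scene23.png

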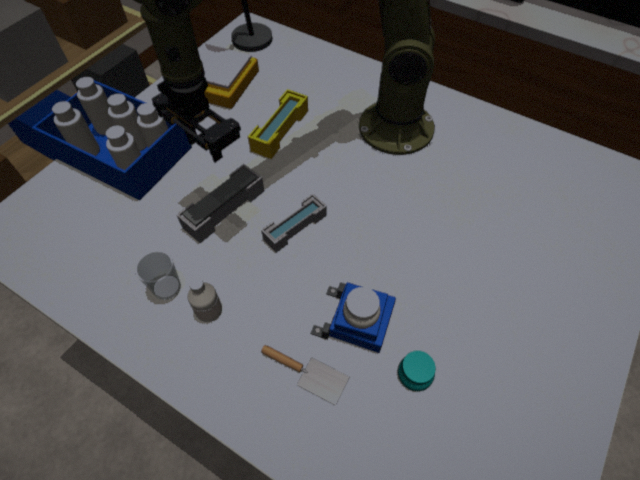

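The cover lies flat inside the rims at both ends: its near end is at row 107 and its far end at row 315, and the rims end at rows 97 and 327. The stack is standing behind the stops, and the bottle, beaker and spatula are where they were. I'll let things settle and hand in.

move_arm:
  steps:
    - [7.0,0,0,0,0,0,0]
    - [7.0,0,0,0,0,0,0]
    - [7.0,0,0,0,0,0,0]

```text
time_s: 25.5
tool_pos: [0.5063, -0.2386, 0.2]
tool_rot: [180.0, -0.1, 170.3]
force: [-0.5, -0.2, -0.3]
grip_width: 0.07
```

```bash
python3 - <<'E'
from h import *
a=cv2.imread('pics/scene0.png').astype(int);o,c=save('scene','s24.png');b=c['img'][:,:,::-1].astype(int)
for n,(x0,y0,x1,y1) in dict(bottle=(185,275,225,325),beaker=(135,250,183,300),spat=(258,340,352,405)).items(): print(n,abs(a-b)[y0:y1,x0:x1].mean())
print(o['time_s'],o['force'],job.sign_off())
E
```

```text
bottle 4.613
beaker 4.5001388888888885
spat 5.498036006546645
the job is handed in; nothing more can be done
25.5 [-0.48531455 -0.2026287  -0.28526351] None
```

The cover is on the trough and the job was handed in at 25.5 s of the 62 s; the sign-off gives no verdict.

- **Drawing it out:** I pulled the cover level between the stops in two pulls, about 139 mm by its front end and then about 25 mm by its middle. Pull forces read up to about 15 N. I let go of it flat on the bench, wholly clear of the stops and foot plates.
- **Laying it on:** I took it again by its middle and lowered it onto the ledge until it touched. The push on the ledge reached about 11 N before I eased off and opened the fingers.
- **Last checks:** Pictures show the cover flat and inside the rims at both ends. The stack stands upright behind the stops. Comparing first and last pictures, the bottle, beaker and spatula areas differ only slightly and show no sign of movement. The robot touches nothing.
- **Disagreement with the stated numbers:** The fingertips were about 38 mm shorter than the stated tip reach of 25 mm. The camera views showed it, and the tips met the bench only at a TCP height of about -13 mm. I set all grasp heights from that contact.

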